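Change over the dice-bar drill jig

TASK

Change over the drill jig: move the drilled bars out of its cradles and lay them flat side by side in the pale wooden box, and with the horn scraper sweep all the bone chips off the jig's landing strip into the copper dish, then stand the scraper back in its dark tray. Lay every undrilled bone bar from the bench in a cradle, one to a cradle, and with the strip clean swing the hinged leaf down until it is fully shut and has pressed the bars fully home. Leave the other things on the bench where they are.

Things in the scene. Friction and masses are not known exactly. Their poses are not given: they have to be found in the camera images.
- jig: aluminium leaf drill jig, fixed to the bench, 176 mm wide (y) and deep (x), origin at the centre of its underside; its front, with the landing strip, faces -x, its hinge is at the back (+x). Two saddle blocks form three open cradles side by side, 60 mm apart in y, each for one bar lying along x, with a 40 mm gap between the blocks for fingers beside the bar's middle; highest point of the cradles 58 mm
- strip (a point): middle of the landing strip's upper face, 40 mm above the bench: a flat steel shelf along the jig's front, 59.5 mm deep (x), 210 mm long (y), open at its front edge and both ends; at its back, 29.75 mm from this point, the cradles' end wall rises 12 to 16 mm above it. The leaf's foot lands on it, so a chip left there keeps the leaf from shutting. Axes as the jig's
- cradle0 (a point): centre of a bar fully home in cradle 0, 46 mm above the bench. A sprung brass pad (30 by 24 mm) in the cradle's middle holds a newly laid bar 10 mm higher until 3 to 4 N more press it home. Cheeks and end walls with sloping tops leave 2 mm of play each side, 2.5 mm at each end. Axes as the jig's; bars lie along x, either end first, any long face down
- cradle1 (a point): centre of a bar fully home in cradle 1, 46 mm above the bench. A sprung brass pad (30 by 24 mm) in the cradle's middle holds a newly laid bar 10 mm higher until 3 to 4 N more press it home. Cheeks and end walls with sloping tops leave 2 mm of play each side, 2.5 mm at each end. Axes as the jig's; bars lie along x, either end first, any long face down
- cradle2 (a point): centre of a bar fully home in cradle 2, 46 mm above the bench. A sprung brass pad (30 by 24 mm) in the cradle's middle holds a newly laid bar 10 mm higher until 3 to 4 N more press it home. Cheeks and end walls with sloping tops leave 2 mm of play each side, 2.5 mm at each end. Axes as the jig's; bars lie along x, either end first, any long face down
- leaf (a joint): angle of the jig's hinged leaf, the clamp, rad: 0 fully shut, 1.57 upright, 1.75 to 1.9 (open) at the start, at most 1.95. A plate 150 by 166 by 8 mm with drill bushings, pressure bars beneath that bear on the bars, and a foot near its free edge. The stiff hinge (0.6 N m) holds it where it is left; shutting it on three bars takes some 4 to 6 N at the handle
- leaf_grip (a point): middle of the leaf's handle: a 12 mm round bar, 90 mm long, parallel to the hinge line (which lies 78 mm behind the jig's origin, 72 mm above the bench, along the jig's y), 38 mm beyond the leaf's free edge and 196 mm from the hinge, carried by two arms 90 mm apart so that fingers can pass between bar and leaf. 72 mm above the bench when shut, clear of the jig's front
- dish: rectangular copper dish, 120 by 110 mm (x, y), 24 mm high, wall 3 mm, fixed, origin at the centre of its underside; it stands at one end of the landing strip (left or right, it varies), its inner edge 15 mm under the strip's end, so that what is pushed off that end falls in. Axes as the jig's
- tray: low dark wooden tool tray, fixed, 110 by 75 mm (x, y) outside, 14 mm high, wall and floor 5 mm, origin at the centre of its underside, at the other end of the strip; the scraper's place
- scraper_c (a point): centre (39 mm above its sole) of the scraper, which stands upright in the tray: a dark horn sole 70 by 26 by 14 mm (x, y, z) with a boxwood grip 46 by 18 mm on top, 78 mm high in all, the grip's top 64 mm free for the fingers; z points up, x along its width. 90 g
- bar0_c (a point): centre of a bone bar, 80 by 32 by 32 mm, x along its length, a dark scribed line round its middle, no holes; lying on the bench to the left or right of the jig at the start, 110 to 170 g. Two or three are present
- bar1_c (a point): centre of a bone bar, 80 by 32 by 32 mm, x along its length, a dark scribed line round its middle, no holes; lying on the bench to the left or right of the jig at the start, 110 to 170 g. Two or three are present
- bar2_c (a point): centre of a bone bar, 80 by 32 by 32 mm, x along its length, a dark scribed line round its middle, no holes; lying on the bench to the left or right of the jig at the start, 110 to 170 g. Two or three are present
- done0_c (a point): centre of a drilled bone bar, the same size, x along its length, with dark pip holes (7 mm) in its upper face; at the start it lies in a cradle on the raised sprung pad (this point 56 mm above the bench). One or two are present
- done1_c (a point): centre of a drilled bone bar, the same size, x along its length, with dark pip holes (7 mm) in its upper face; at the start it lies in a cradle on the raised sprung pad (this point 56 mm above the bench). One or two are present
- crate: low open box of pale wood for drilled bars, fixed, 150 by 110 mm (x, y) outside, 22 mm high, wall and floor 5 mm, origin at the centre of its underside, far out to the left or right; it holds two bars side by side along its y
- chip0_c (a point): centre of a loose bone chip, about 18 by 14 by 8 mm, lying on the landing strip at the start. Two to four chips are present
- chip1_c (a point): centre of a loose bone chip, about 16 by 16 by 9 mm, lying on the landing strip at the start. Two to four chips are present
- chip2_c (a point): centre of a loose bone chip, about 20 by 12 by 8 mm, lying on the landing strip at the start. Two to four chips are present
- chip3_c (a point): centre of a loose bone chip, about 15 by 14 by 10 mm, lying on the landing strip at the start. Two to four chips are present
- checker: mother-of-pearl checker, disc 62 mm across, 12 mm thick, origin under its centre; not part of the job
- mallet: boxwood mallet 170 mm long, lying; not part of the job
- brush: dusting brush 170 mm long, lying behind the jig; not part of the job
- jar: amber glass jar, 64 mm across, 75 mm high, origin under its centre; not part of the job

How it is judged:
By the outcome, as a careful person would: the job done as asked, in the order asked, and still so for the second after the job is handed in, with the robot touching nothing.
Of bar0, bar1, bar2 only 2 to 3 are there at a start; the rules pass over those that are not, and their reading is None.
Of done0, done1 only 1 to 2 are there at a start; the rules pass over those that are not, and their reading is None.
Of chip0, chip1, chip2, chip3 only 2 to 4 are there at a start; the rules pass over those that are not, and their reading is None.
At some moment in a run one of bar0, bar1, bar2 may be knocked a few centimetres aside while the robot is not near it.
It also fails if it takes over 210 s, if anything falls off the work surface, if the arm or the gripper's body presses on something with over 40 N, if the wrist force passes 120 N, or if a joint passes its speed limit or range.

ROBOT

A 6-joint arm with a two-finger parallel gripper is mounted at the origin on the work surface. World frame = base frame: x ahead of the robot, y to its left, z up, the work surface at z = 0. Lengths are in m, angles in rad, forces in N, time in s.
With the tool pointing down it reaches from about 0.225 to 0.875 m from the base axis. Payload 3.4 kg.
Tool frame: the origin (TCP) lies between the finger pads; the fingertips stand 19 mm ahead of it and the grasp point (between the pads) is the TCP; z points along the fingers, y is the line along which they close (so a half turn about z gives the same grasp; the last joint's range is limited). The gripper opens to 85 mm and grips with 20 to 120 N. Pads are 22 mm wide; open, the fingers measure 114 mm over their backs; the gripper's body (76 mm by 85 mm) begins 54 mm behind the grasp point. The pads swing forward as they close: fully open they stand 13 mm farther back than shut.
Start: joints at [-1.329, 0.276, 1.505, -0, 1.361, -0.121], TCP at [0.204, -0.538, 0.25] pointing down, gripper open.
Joint ranges: [-2.89, 2.89], [-0.75, 2.08], [0.22, 2.7], [-1.18, 4.32], [0.11, 2.71], [-2.7, 2.7]. Speed limits (rad/s): [2.57, 2.57, 3.14, 3.14, 3.14, 3.14].

INTERFACE

Orientations are given as a unit quaternion [w, x, y, z].
In Python, from rig import get_state, imaging, ticket gives the robot as it stands. The module is installed in compiled form; this text tells all that it offers.
- The arm moves only by the shell command python3 -m inch 'ROWS' [FORCE]. ROWS is JSON, a list of rows, each an object with "claw": the opening, from -1 (shut) to 1 (fully open); "travel": the shift along the world's x, y, z in units of 200 mm (1.0 is 200 mm), a list of three; "turn": the turn about the world's z in units of 180 degrees (1.0 is 180 degrees). A call has 1 to 5 rows; each row is the pose to reach, as a shift and turn from the pose commanded when the call began, turning the shorter way round; what a row does not reach only later rows make up. A row lasts 1/10 s, in which the tool goes at most 50 mm and 8.59 degrees, less where a joint would pass 70% of its speed; a pose out of reach is approached as far as the arm can. A call with a number of a shift or a turn outside -1 to 1 is refused whole. A call with a gripper value outside its range is refused whole. The fingers move at their own pace and stop on an object; FORCE is the grip in N (left out, the last holds). Time passes only in rows, so rows that repeat a pose let the fingers close. It gives the time, the measured TCP pose, the force, the opening and the grip force at its end, in the units of the state.
- get_state(): the state, without advancing time (a new reading comes with each control period).
- imaging.get_image(name): name is "side" or "top" or "wrist"; returns the picture (420x560x3 uint8, red, green, blue); there is no depth.
- imaging.camera_params(name): a dict with "camera_matrix" (3x3 intrinsics, pixels), "k1" (the pictures are not rectified: a ray, as slopes to the right and down, at radius r is drawn at 1 + k1 r^2 times it, then the intrinsics apply), "cam_to_world" (4x4, takes a point from camera to world coordinates); the wrist camera has in their place "T_tool_cam" (4x4, takes a point from camera to tool coordinates, whose origin is the TCP and whose axes are the flange's). Camera axes: x right, y down, z forward; pixel columns grow to the right and rows downward; lengths in m; the calibration is good to about 2 mm. A picture is of the moment at which its call begins: read the wrist's pose just before it. camera_params takes no time and is no camera call.
- ticket.sign_off(): hands the job in; it is judged then, once.
The state is a dict: "clock": time; "qpos": joint angles; "qd": joint speeds; "effort": joint torques, N m; "position": TCP position; "ee_rot": TCP orientation; "contact_force": force on the tool from outside, world axes, zero at the start; "moment": the same for the moment, N m; "width": finger opening in m; "gripper_force": force on a finger pad.
Only numpy, scipy, OpenCV 4.12 (cv2) and the standard library are available. Lean on these libraries where they do the work, as an engineer would, in place of code of your own. Each camera call takes 0.05 s, during which the arm holds its last target. There are 200 camera calls.

## Working session

There is one attempt and no reset: what is moved stays moved. The work goes in short steps, Python scripts to look and compute and a shell command to move; the robot and the scene stay as the last step left them, time stands still between calls to the robot, and variables do not carry over. Pictures are saved under pics/ and viewed, at most 14 in all, crops included, and the job is handed in when it is done.

```bash
mkdir -p pics
cat > h.py <<'E'
import numpy as np, cv2
from rig import get_state, imaging
from scipy.spatial.transform import Rotation as R
def snap(n,f=None):
    s=get_state(); im=imaging.get_image(n); 
    if f: cv2.imwrite('pics/'+f+'.png',im[:,:,::-1])
    return im,cam(n,s)
def cam(n,s=None):
    p=imaging.camera_params(n); K=np.array(p['camera_matrix'])
    if n=='wrist':
        w,x,y,z=s['ee_rot']; T=np.eye(4); T[:3,:3]=R.from_quat([x,y,z,w]).as_matrix(); T[:3,3]=s['position']
        T=T@np.array(p['T_tool_cam'])
    else: T=np.array(p['cam_to_world'])
    return K,p['k1'],T
def ray(c,uv):
    K,k,T=c; d=np.linalg.inv(K)@[uv[0],uv[1],1]; rd=np.hypot(d[0],d[1]); r=rd
    for _ in range(30): r=rd/(1+k*r*r)
    if rd>0: d[:2]*=r/rd
    return T[:3,3],T[:3,:3]@d
def onz(c,uv,z):
    o,d=ray(c,uv); return o+d*(z-o[2])/d[2]
def tri(c1,u1,c2,u2):
    o1,d1=ray(c1,u1);o2,d2=ray(c2,u2)
    A=np.c_[d1,-d2]; t=np.linalg.lstsq(A,o2-o1,rcond=None)[0]
    a=o1+t[0]*d1;b=o2+t[1]*d2; return (a+b)/2,np.linalg.norm(a-b)
def proj(c,P):
    K,k,T=c; p=np.linalg.inv(T)@np.r_[P,1]; x=p[:2]/p[2]; x=x*(1+k*(x@x)); return K[:2,:2]@x+K[:2,2]
E
python3 - <<'E'
from h import *
for n in ['top','side','wrist']:
    im,c=snap(n,n+'0'); print(n,c[0].round(1).tolist(),c[1],c[2].round(3).tolist())
print(get_state())
a=cv2.imread('pics/top0.png'); b=cv2.imread('pics/side0.png')
E
```

```text
top [[454.2, 0.0, 282.4], [0.0, 454.2, 210.7], [0.0, 0.0, 1.0]] -0.06730919462658441 [[-0.048, -0.971, 0.233, 0.286], [-0.999, 0.048, -0.008, 0.001], [-0.003, -0.233, -0.972, 1.136], [0.0, 0.0, 0.0, 1.0]]
side [[380.7, 0.0, 285.3], [0.0, 380.7, 213.9], [0.0, 0.0, 1.0]] -0.05871726995333213 [[-0.963, -0.179, 0.202, 0.356], [-0.269, 0.593, -0.758, 0.703], [0.016, -0.785, -0.62, 0.646], [0.0, 0.0, 0.0, 1.0]]
wrist [[360.7, 0.0, 282.2], [0.0, 360.7, 212.9], [0.0, 0.0, 1.0]] -0.0684265338228294 [[0.354, -0.895, -0.273, 0.273], [-0.935, -0.339, -0.102, -0.511], [-0.001, 0.291, -0.957, 0.374], [0.0, 0.0, 0.0, 1.0]]
{'clock': 0.15, 'qpos': array([-1.32900517e+00,  2.76481569e-01,  1.50580968e+00, -8.19702437e-07,
        1.36068219e+00, -1.21014940e-01]), 'qd': array([ 0.00163361, -0.00187911, -0.00325311,  0.00138331,  0.00057312,
        0.00080017]), 'effort': array([ 1.18353433e-03, -4.17143261e+01, -2.46032220e+01, -1.63897503e-04,
        7.56730093e-03, -1.73730598e-05]), 'position': array([ 0.20397104, -0.53724033,  0.24963325]), 'ee_rot': array([-6.89110998e-04,  9.83591288e-01,  1.80409817e-01, -4.20662777e-05]), 'contact_force': array([0.36621411, 0.62085291, 0.0870156 ]), 'moment': array([ 0.06999427,  0.00861496, -0.03976945]), 'gripper_force': 0.0, 'width': 0.08521030747509302}
```

View pics/top0.png

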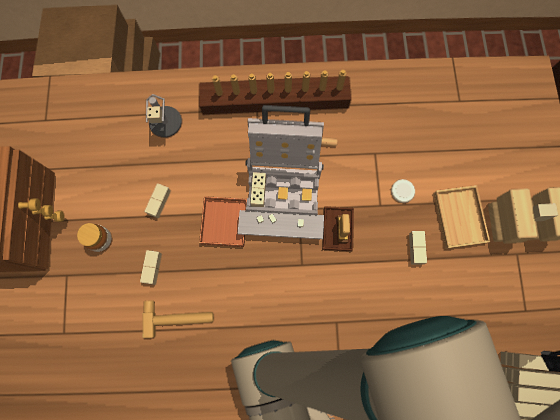

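View pics/side0.png

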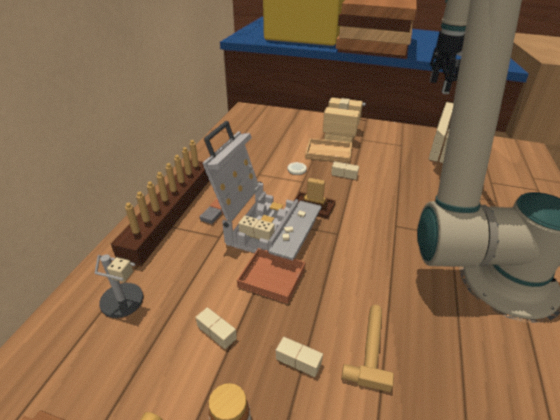

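The top view shows the jig at (283,195) with one drilled bar in its left (+y) cradle at (258,188) and chips at about (260,219), (272,219) and (300,223). The dish is at (222,222), the tray and scraper at (340,228), and the crate at (462,217). Undrilled bars lie at (157,200), (150,267) and (419,247). The side view agrees.

Run:
```python
from h import *
im=cv2.imread('pics/top0.png'); cv2.imwrite('pics/c1.png',cv2.resize(im[95:265,190:365],None,fx=4,fy=3.5,interpolation=cv2.INTER_CUBIC)[:600])
cs={n:cam(n) for n in('top','side')}
def blobs(n,lo,hi,amin,amax):
    hsv=cv2.cvtColor(cv2.imread(f'pics/{n}0.png'),cv2.COLOR_BGR2HSV)
    m=cv2.inRange(hsv,np.array(lo),np.array(hi)); 
    m=cv2.morphologyEx(m,cv2.MORPH_CLOSE,np.ones((3,3)))
    k,l,s,ce=cv2.connectedComponentsWithStats(m); o=[]
    for i in range(1,k):
        if amin<s[i,4]<amax: o.append((ce[i],s[i,4],cv2.minAreaRect(np.argwhere(l==i)[:,::-1].astype(np.float32))))
    return o
for n in('top','side'):
    for ce,a,r in blobs(n,(18,15,170),(42,110,255),25,1500):
        z=.03 if True else 0; p=onz(cs[n],ce,z); q=cv2.boxPoints(r); w=np.array([onz(cs[n],x,z) for x in q])
        print(n,ce.round(1),a,p.round(3),'L',np.linalg.norm(w[1]-w[0]).round(3),np.linalg.norm(w[2]-w[1]).round(3), 'ang',[np.degrees(np.arctan2(*(w[i+1]-w[i])[[1,0]])).round(1) for i in(0,1)])
```

```text
top [153.1 111.9] 144 [0.839 0.323 0.03 ] L 0.033 0.032 ang [np.float64(-93.4), np.float64(-178.7)]
top [257.7 187.8] 389 [0.614 0.051 0.03 ] L 0.082 0.033 ang [np.float64(-5.6), np.float64(-97.0)]
top [403.1 190.2] 394 [ 0.59  -0.318  0.03 ] L 0.057 0.056 ang [np.float64(-92.7), np.float64(173.3)]
top [156.1 199. ] 366 [0.598 0.31  0.03 ] L 0.08 0.032 ang [np.float64(-23.7), np.float64(-117.7)]
top [549.5 206.3] 285 [ 0.53  -0.695  0.03 ] L 0.057 0.075 ang [np.float64(-92.6), np.float64(168.9)]
top [524.2 209.5] 274 [ 0.524 -0.625  0.03 ] L 0.036 0.122 ang [np.float64(-76.8), np.float64(-173.2)]
top [259.8 218.2] 33 [0.535 0.049 0.03 ] L 0.013 0.015 ang [np.float64(-73.8), np.float64(-164.2)]
top [272.1 217.5] 35 [0.535 0.018 0.03 ] L 0.011 0.018 ang [np.float64(-65.6), np.float64(-156.6)]
top [300.4 221.6] 44 [ 0.521 -0.052  0.03 ] L 0.012 0.023 ang [np.float64(-92.8), np.float64(176.6)]
top [419.1 246.6] 403 [ 0.444 -0.342  0.03 ] L 0.032 0.08 ang [np.float64(-88.8), np.float64(177.3)]
top [148.9 266.6] 410 [0.427 0.325 0.03 ] L 0.08 0.032 ang [np.float64(-10.5), np.float64(-103.7
[... 1435 characters left out ...]
[512.3 227.8] 118 [-0.021 -0.165  0.03 ] L 0.025 0.069 ang [np.float64(-100.8), np.float64(-169.4)]
side [300.2 232.4] 84 [0.502 0.009 0.03 ] L 0.046 0.025 ang [np.float64(-102.8), np.float64(143.6)]
side [286.  247.5] 98 [0.521 0.071 0.03 ] L 0.069 0.041 ang [np.float64(-125.7), np.float64(124.3)]
side [117.8 264.4] 186 [0.867 0.233 0.03 ] L 0.047 0.041 ang [np.float64(-88.3), np.float64(156.3)]
side [215.1 323.4] 571 [0.595 0.314 0.03 ] L 0.034 0.086 ang [np.float64(-99.8), np.float64(155.5)]
side [521.3 312.7] 26 [0.011 0.122 0.03 ] L 0.007 0.024 ang [np.float64(-107.2), np.float64(-179.9)]
side [299.3 351.9] 702 [0.425 0.328 0.03 ] L 0.034 0.082 ang [np.float64(-94.5), np.float64(169.3)]
```

View pics/c1.png

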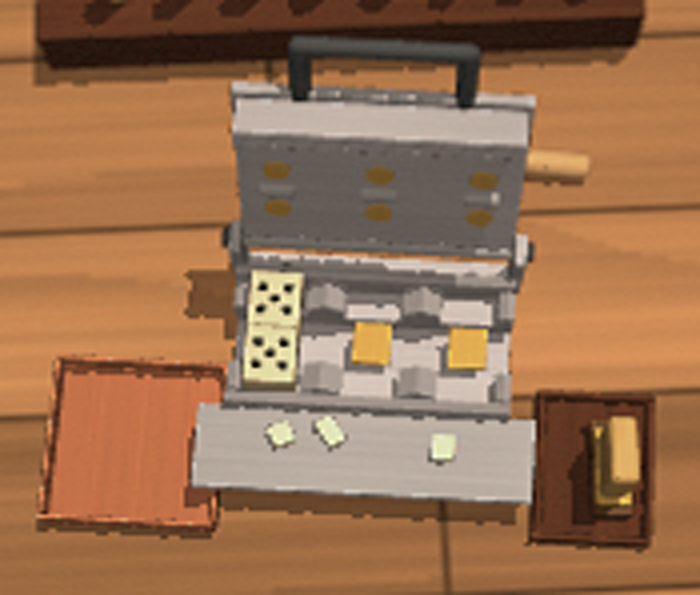

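```bash
python3 -m inch '[{"claw":0.2,"travel":[0.27,0.17,0.09],"turn":0.213},{"claw":0.2,"travel":[0.27,0.17,0.09],"turn":0.213},{"claw":0.2,"travel":[0.27,0.17,0.09],"turn":0.213},{"claw":0.2,"travel":[0.27,0.17,0.09],"turn":0.213},{"claw":0.2,"travel":[0.27,0.17,0.09],"turn":0.213}]'
python3 -m inch '[{"claw":0.2,"travel":[0.27,0.17,0.09],"turn":0.213},{"claw":0.2,"travel":[0.27,0.17,0.09],"turn":0.213},{"claw":0.2,"travel":[0.27,0.17,0.09],"turn":0.213},{"claw":0.2,"travel":[0.27,0.17,0.09],"turn":0.213},{"claw":0.2,"travel":[0.27,0.17,0.09],"turn":0.213}]' >/dev/null
python3 -m inch '[{"claw":0.2,"travel":[0.27,0.17,0.09],"turn":0.213},{"claw":0.2,"travel":[0.27,0.17,0.09],"turn":0.213},{"claw":0.2,"travel":[0.27,0.17,0.09],"turn":0.213},{"claw":0.2,"travel":[0.27,0.17,0.09],"turn":0.213},{"claw":0.2,"travel":[0.27,0.17,0.09],"turn":0.213}]' >/dev/null
python3 -m inch '[{"claw":0.2,"travel":[0.27,0.17,0.09],"turn":0.213},{"claw":0.2,"travel":[0.27,0.17,0.09],"turn":0.213},{"claw":0.2,"travel":[0.27,0.17,0.09],"turn":0.213},{"claw":0.2,"travel":[0.27,0.17,0.09],"turn":0.213},{"claw":0.2,"travel":[0.27,0.17,0.09],"turn":0.213},{"claw":0.2,"travel":[0.27,0.17,0.09],"turn":0.213}]'
python3 -m inch '[{"claw":0.2,"travel":[0.27,0.17,0.09],"turn":0.213},{"claw":0.2,"travel":[0.27,0.17,0.09],"turn":0.213},{"claw":0.2,"travel":[0.27,0.17,0.09],"turn":0.213},{"claw":0.2,"travel":[0.27,0.17,0.09],"turn":0.213},{"claw":0.2,"travel":[0.27,0.17,0.09],"turn":0.213}]'
python3 - <<'E'
from h import *
im,c=snap('wrist','w1'); print(c[2].round(3).tolist(), get_state()['qpos'].round(2),get_state()['width'])
E
```

```text
clock: 0.65
position: [0.2583, -0.5033, 0.2681]
ee_rot: [-0.0, 0.869, 0.495, 0.0]
contact_force: [0.3, 0.9, 0.7]
width: 0.0513
gripper_force: 0.0
clock: 2.15
position: [0.4202, -0.4012, 0.322]
ee_rot: [-0.0, 0.049, 0.999, 0.0]
contact_force: [0.2, 0.4, 0.7]
width: 0.0513
gripper_force: 0.0
[[0.098, 0.952, 0.29, 0.346], [0.995, -0.094, -0.029, -0.394], [0.0, 0.291, -0.957, 0.446], [0.0, 0.0, 0.0, 1.0]] [-0.88  0.26  1.36  0.    1.53 -2.36] 0.051063006729594414invalid input at $: expected 1 to 5 rows
```

View pics/w1.png

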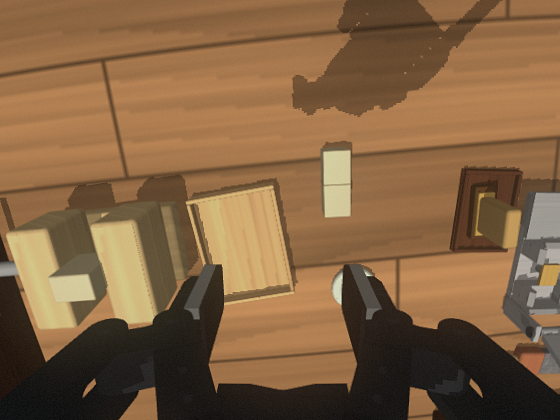

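Wrist view: the crate rim's corners are at about (187,203), (274,184) and (295,292). The undrilled bar is at (337,181), the scraper and tray at (488,212), and the jig at the right edge.

```bash
cat >> h.py <<'E'
def yaw(): 
    w,x,y,z=get_state()['ee_rot']; return np.degrees(2*np.arctan2(y,x))
def bones(im,c,z,amin=300,amax=20000,lo=(18,15,150),hi=(42,120,255),close=5):
    hsv=cv2.cvtColor(np.ascontiguousarray(im),cv2.COLOR_RGB2HSV)
    m=cv2.inRange(hsv,np.array(lo),np.array(hi)); m=cv2.morphologyEx(m,cv2.MORPH_CLOSE,np.ones((close,close)))
    k,l,s,ce=cv2.connectedComponentsWithStats(m); out=[]
    for i in range(1,k):
        if not amin<s[i,4]<amax: continue
        q=np.argwhere(l==i)[:,::-1].astype(np.float32)
        pts=np.array([onz(c,p,z)[:2] for p in q[::max(1,len(q)//3000)]],np.float32)
        r=cv2.minAreaRect(pts); (w,h),a=r[1],r[2]
        if w<h: a+=90
        a=(a+90)%180-90
        print('px',ce[i].round(1),s[i,4],'xy',np.round(r[0],4),'size',np.round(sorted(r[1]),4),'long axis deg',round(a,1)); out.append((ce[i],r))
    return out
E
python3 - <<'E'
from h import *
s=get_state(); im=cv2.imread('pics/w1.png')[:,:,::-1]; c=cam('wrist',s)
bones(im,c,.032)
ct=cam('top')
print('tri bar',tri(c,(336.6,181),ct,(419.1,246.6)))
for p in [(187,203),(274,184),(295,292)]: print(onz(c,p,.022).round(4))
print('tcp',s['position'],yaw())
E
python3 -m inch '[{"claw":0.2,"travel":[0.35,0.95,0.0],"turn":0},{"claw":0.2,"travel":[0.35,0.95,0.0],"turn":0},{"claw":0.2,"travel":[0.35,0.95,0.0],"turn":0},{"claw":0.2,"travel":[0.35,0.95,0.0],"turn":0},{"claw":0.2,"travel":[0.35,0.95,0.0],"turn":0}]' >/dev/null
python3 -m inch '[{"claw":0.2,"travel":[0.3,0.95,0.0],"turn":0},{"claw":0.2,"travel":[0.3,0.95,0.0],"turn":0},{"claw":0.2,"travel":[0.3,0.95,0.0],"turn":0},{"claw":0.2,"travel":[0.3,0.95,0.0],"turn":0},{"claw":0.2,"travel":[0.3,0.95,0.0],"turn":0}]'
python3 - <<'E'
from h import *
im,c=snap('wrist','w2'); print(get_state()['position'])
E
```

```text
px [336.9 183.1] 1799 xy [ 0.4427 -0.3396] size [0.0314 0.0795] long axis deg -2.6
px [238.3 237.4] 5493 xy [ 0.506  -0.4625] size [0.1056 0.13  ] long axis deg 5.0
px [544.9 216.4] 1246 xy [ 0.508  -0.0761] size [0.0451 0.0589] long axis deg -6.1
px [124.4 270.3] 4433 xy [ 0.5342 -0.6165] size [0.0598 0.1449] long axis deg 0.1
px [ 45.6 279.5] 4874 xy [ 0.5319 -0.7258] size [0.1141 0.1522] long axis deg 19.2
tri bar (array([ 0.44088409, -0.34011446,  0.03339364]), np.float64(0.004887876239093259))
[ 0.4503 -0.5219  0.022 ]
[ 0.4373 -0.4133  0.022 ]
[ 0.5848 -0.401   0.022 ]
tcp [ 0.42011328 -0.40129178  0.32190754] 174.44315587085725
clock: 3.2
position: [0.5512, -0.0167, 0.322]
ee_rot: [0.0, 0.048, 0.999, 0.002]
contact_force: [-0.3, -0.9, 0.3]
width: 0.0509
gripper_force: 0.0
[ 0.55048318 -0.01954404  0.3219048 ]
```

View pics/w2.png

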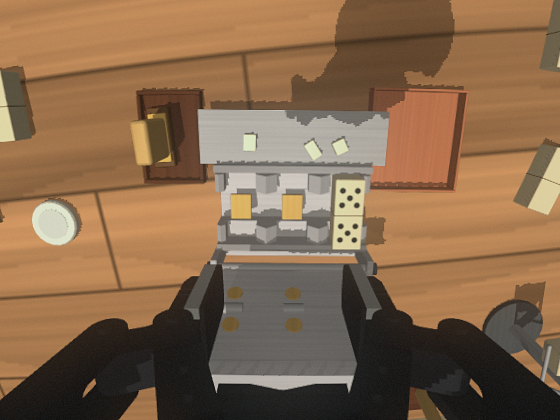

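Wrist view of the jig: strip corners are at (198,109), (388,113), (387,163) and (201,163). The brass pads are at (241,206) and (292,206), the drilled bar at (347,213), and the chips at (250,142), (313,149) and (340,147). The scraper is at (155,138) and the dish at (420,138).

Run:
```python
from h import *
s=get_state(); im=cv2.imread('pics/w2.png')[:,:,::-1]; c=cam('wrist',s); ct=cam('top')
print(s['position'],yaw())
print('bar@.072');bones(im[:, :],c,.072,amin=800,amax=4000)
print('chips@.048');bones(im,c,.048,amin=60,amax=400,close=1)
hsv=cv2.cvtColor(np.ascontiguousarray(im),cv2.COLOR_RGB2HSV)
print('pads@.04');bones(im,c,.040,100,1000,lo=(14,150,140),hi=(24,255,255),close=3)
top=cv2.imread('pics/top0.png')[:,:,::-1]
print('top pads');bones(top,ct,.040,60,300,lo=(14,130,140),hi=(24,255,255),close=1)
print('top bar');bones(top,ct,.072,300,450)
for p in [(198,109),(388,113),(387,163),(201,163)]: print('strip',onz(c,p,.04).round(4))
for p in [(137,90),(203,88),(205,182),(144,183)]: print('tray',onz(c,p,.014).round(4))
for p in [(368,88),(465,90),(454,190)]: print('dish',onz(c,p,.024).round(4))
print('scraper');bones(im,c,.078,100,3000,lo=(14,120,100),hi=(24,255,255),close=1)
```

```text
[ 0.55048318 -0.01954404  0.3219048 ] 174.3558781217634
bar@.072
px [547.5 186.8] 1112 xy [0.5836 0.2766] size [0.0305 0.0718] long axis deg -23.7
px [ 53.6 223. ] 1500 xy [ 0.5762 -0.2821] size [0.0509 0.0515] long axis deg -15.6
px [280.  380.1] 1171 xy [ 0.8164 -0.0471] size [0.0224 0.1798] long axis deg 83.7
chips@.048
px [305.  171.2] 265 xy [0.5551 0.0089] size [0.017  0.0682] long axis deg 84.3
px [266.8 185.8] 75 xy [ 0.5635 -0.0404] size [0.0124 0.023 ] long axis deg -6.2
px [320.3 185.8] 213 xy [0.5719 0.0207] size [0.025  0.0281] long axis deg -4.5
px [228.2 377.4] 61 xy [ 0.8253 -0.1198] size [0.012  0.0261] long axis deg 85.0
px [273.8 382.2] 117 xy [ 0.8358 -0.0621] size [0.019  0.0342] long axis deg 84.4
px [323.2 379.3] 68 xy [0.8394 0.007 ] size [0.012  0.0299] long axis deg 83.9
pads@.04
top pads
px [288.8  74.1] 75 xy [ 0.925 -0.043] size [0.0212 0.0673] long axis deg 87.2
px [213.5  77.9] 79 xy [0.9284 0.1642] size [0.0241 0.0615] long axis deg 86.8
px [390.6  96.2] 65 xy [ 0.8459 -0.3109] size [0.0294 0.047 ] long axis deg 87.6
px [436.6 125.7] 83 xy [ 0.7596 -0.
[... 2924 characters left out ...]
 -0.0199] size [0.0074 0.1486] long axis deg 84.2
px [234.3 292.5] 148 xy [ 0.6775 -0.0885] size [0.0143 0.0164] long axis deg 84.5
px [292.4 293.3] 138 xy [ 0.6853 -0.0217] size [0.0143 0.015 ] long axis deg 84.3
px [230.1 323.9] 180 xy [ 0.7186 -0.0992] size [0.018  0.0191] long axis deg -86.7
px [293.4 324.5] 178 xy [ 0.7269 -0.0243] size [0.0179 0.0181] long axis deg -5.8
px [528.  362.2] 360 xy [0.8207 0.2744] size [0.0165 0.0641] long axis deg 45.0
px [550.9 382.1] 128 xy [0.8605 0.3105] size [0.0112 0.0412] long axis deg 41.4
px [142.3 406.2] 815 xy [ 0.8307 -0.2423] size [0.0548 0.0591] long axis deg 87.0
px [415.8 413.9] 135 xy [0.8848 0.1269] size [0.0151 0.0237] long axis deg 89.5
```

```bash
python3 -m inch '[{"claw":0.2,"travel":[0.26,0.345,-0.2],"turn":-0.004},{"claw":0.2,"travel":[0.26,0.345,-0.5],"turn":-0.004},{"claw":0.2,"travel":[0.26,0.345,-0.86],"turn":-0.004},{"claw":0.2,"travel":[0.26,0.345,-0.86],"turn":-0.004},{"claw":0.2,"travel":[0.26,0.345,-0.86],"turn":-0.004}]' >/dev/null
python3 -m inch '[{"claw":0.2,"travel":[0,0,0],"turn":0},{"claw":0.2,"travel":[0,0,0],"turn":0}]'
python3 - <<'E'
from h import *
im,c=snap('wrist','w3'); s=get_state(); print(s['position'],yaw()); ct=cam('top')
print('bar');b=bones(im,c,.072,2000,12000)
print('pads');p=bones(im,c,.040,500,5000,lo=(14,150,140),hi=(24,255,255),close=3)
for x,_ in b: print(tri(c,x,ct,(257.7,187.8)))
for x,_ in p: print(tri(c,x,ct,(282.5,192.7)),tri(c,x,ct,(306.4,194)))
E
```

```text
clock: 3.95
position: [0.6036, 0.0461, 0.1527]
ee_rot: [0.002, 0.058, 0.998, -0.0]
contact_force: [0.5, 0.1, 1.3]
width: 0.0513
gripper_force: 0.0
[0.60395867 0.04623714 0.1533664 ] 173.35449654660658
bar
px [160.9 167.2] 5674 xy [ 0.5638 -0.0287] size [0.0484 0.0987] long axis deg 83.9
px [291.8 246.4] 3621 xy [0.6147 0.0507] size [0.0379 0.0516] long axis deg -6.8
pads
(array([0.53928399, 0.0435849 , 0.25651913]), np.float64(0.016053421419080498))
(array([0.58227768, 0.04883266, 0.14383245]), np.float64(0.006717260436355064))
```

View pics/w3.png

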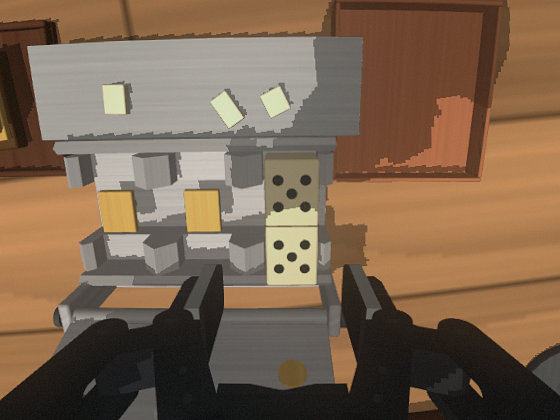

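The closer wrist view shows the drilled bar's top face from (265,152) to (318,286), centred near (291,222). The pad centres are (117,211) and (202,211), and the strip corners (29,43), (362,38), (360,134) and (42,138). The chips are at (115,99), (227,109) and (275,101).

Run:
```python
from h import *
s=get_state(); c=cam('wrist',s); ct=cam('top')
q=[(265,152),(318,152),(318,286),(266,286)]
w=np.array([onz(c,p,.072)for p in q]); print('bar@.072',w.mean(0).round(4),(w[2]-w[1]).round(4),(w[3]-w[0]).round(4)); print('tri',tri(c,(291,221.5),ct,(257.7,187.8)))
for p,t in [((202.5,211),(282.5,192.7)),((117,211.5),(306.4,194))]: print('pad',onz(c,p,.04).round(4),tri(c,p,ct,t))
st=np.array([onz(c,p,.04) for p in [(29,43),(362,38),(360,134),(42,138)]]);print('strip',st.round(4).tolist(),st.mean(0))
for p in [(115,99),(227,109),(275,101)]: print('chip',onz(c,p,.046).round(4))
```

```text
bar@.072 [0.5995 0.052  0.072 ] [ 0.0847 -0.0074  0.    ] [ 0.0843 -0.0105  0.    ]
tri (array([0.6165945 , 0.0512445 , 0.02016876]), np.float64(0.0011921609006236675))
pad [ 0.5947 -0.0086  0.04  ] (array([ 0.59760871, -0.01107775,  0.03075062]), np.float64(0.0007591125660402213))
pad [ 0.588  -0.0686  0.04  ] (array([ 0.58960504, -0.07084174,  0.03587108]), np.float64(0.0012160969598476856))
strip [[0.4723, -0.0997, 0.04], [0.4973, 0.1072, 0.04], [0.5551, 0.1023, 0.04], [0.5315, -0.1077, 0.04]] [0.51405991 0.00051559 0.04      ]
chip [ 0.5145 -0.0488  0.046 ]
chip [0.5296 0.02   0.046 ]
chip [0.5284 0.0501 0.046 ]
```

```bash
python3 -m inch '[{"claw":0.2,"travel":[-0.012,0.022,-0.2],"turn":0},{"claw":0.2,"travel":[-0.012,0.022,-0.4],"turn":0},{"claw":0.2,"travel":[-0.012,0.022,-0.467],"turn":0},{"claw":0.2,"travel":[-0.012,0.022,-0.467],"turn":0},{"claw":0.2,"travel":[-0.012,0.022,-0.467],"turn":0}]' 40
python3 -m inch '[{"claw":-0.4,"travel":[0,0,0],"turn":0},{"claw":-0.4,"travel":[0,0,0],"turn":0},{"claw":-0.4,"travel":[0,0,0],"turn":0},{"claw":-0.4,"travel":[0,0,0],"turn":0},{"claw":-0.4,"travel":[0,0,0],"turn":0}]' 40
python3 - <<'E'
from h import *
print(get_state()['position'],yaw())
E
```

```text
clock: 4.5
position: [0.6015, 0.0515, 0.0592]
ee_rot: [0.002, 0.057, 0.998, 0.0]
contact_force: [0.3, 0.3, 0.8]
width: 0.0514
gripper_force: 0.0
clock: 5.0
position: [0.6006, 0.0518, 0.0576]
ee_rot: [0.001, 0.057, 0.998, 0.0]
contact_force: [1.7, 0.0, 1.5]
width: 0.0311
gripper_force: 45.4
[0.60056673 0.05177568 0.05759567] 173.4269482869775
```

```bash
python3 -m inch '[{"claw":-0.4,"travel":[0,0,0.2],"turn":0},{"claw":-0.4,"travel":[0,0,0.45],"turn":0},{"claw":-0.4,"travel":[0,0,0.7],"turn":0},{"claw":-0.4,"travel":[0,0,0.7],"turn":0}]'
python3 -m inch '[{"claw":-0.4,"travel":[-0.14,-0.9,0],"turn":0.067},{"claw":-0.4,"travel":[-0.14,-0.9,0],"turn":0.067},{"claw":-0.4,"travel":[-0.14,-0.9,0],"turn":0.067},{"claw":-0.4,"travel":[-0.14,-0.9,0],"turn":0.067},{"claw":-0.4,"travel":[-0.14,-0.9,0],"turn":0.067}]' >/dev/null
python3 -m inch '[{"claw":-0.4,"travel":[-0.14,-0.9,0],"turn":0},{"claw":-0.4,"travel":[-0.14,-0.9,0],"turn":0},{"claw":-0.4,"travel":[-0.14,-0.9,0],"turn":0},{"claw":-0.4,"travel":[-0.14,-0.9,0],"turn":0},{"claw":-0.4,"travel":[-0.14,-0.9,0],"turn":0}]' >/dev/null
python3 -m inch '[{"claw":-0.4,"travel":[-0.135,-0.765,0],"turn":0},{"claw":-0.4,"travel":[-0.135,-0.765,0],"turn":0},{"claw":-0.4,"travel":[-0.135,-0.765,0],"turn":0},{"claw":-0.4,"travel":[-0.135,-0.765,0],"turn":0},{"claw":-0.4,"travel":[-0.135,-0.765,0],"turn":0}]'
python3 - <<'E'
from h import *
snap('wrist','w4'); print(get_state()['position'],yaw(),get_state()['qpos'].round(2))
E
```

```text
clock: 5.4
position: [0.6032, 0.0519, 0.2041]
ee_rot: [0.006, 0.057, 0.998, 0.0]
contact_force: [1.4, -0.4, -0.1]
width: 0.0312
gripper_force: 44.9
clock: 6.9
position: [0.5162, -0.4607, 0.1951]
ee_rot: [-0.001, -0.047, 0.999, 0.002]
contact_force: [-0.4, 0.5, -1.7]
width: 0.0316
gripper_force: 44.8
[ 0.51659053 -0.45932347  0.19549229] 185.47727652578232 [-0.83  0.48  1.31  0.    1.35 -2.49]
```

View pics/w4.png

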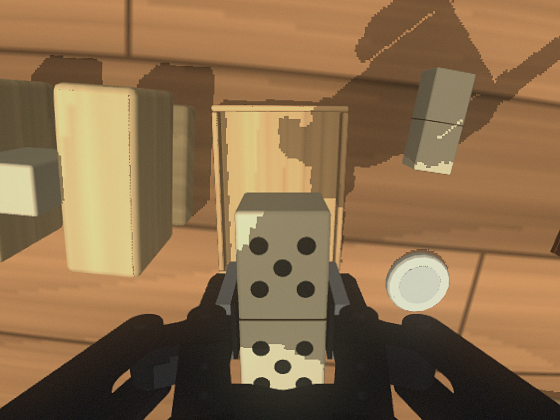

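The bar is held over the crate and lines up with it (rim from x=217 to 343, bar at 282). The loose bar now appears at (439,120).

```bash
python3 -m inch '[{"claw":-0.4,"travel":[0,0,-0.22],"turn":0},{"claw":-0.4,"travel":[0,0,-0.45],"turn":0},{"claw":-0.4,"travel":[0,0,-0.68],"turn":0},{"claw":-0.4,"travel":[0,0,-0.838],"turn":0},{"claw":-0.4,"travel":[0,0,-0.838],"turn":0}]'
python3 -m inch '[{"claw":0.15,"travel":[0,0,0],"turn":0},{"claw":0.15,"travel":[0,0,0],"turn":0},{"claw":0.15,"travel":[0,0,0],"turn":0},{"claw":0.15,"travel":[0,0,0],"turn":0}]'
python3 -m inch '[{"claw":0.15,"travel":[0,0,0.2],"turn":0},{"claw":0.15,"travel":[0,0,0.45],"turn":0},{"claw":0.15,"travel":[0,0,0.7],"turn":0},{"claw":0.15,"travel":[0,0,0.95],"turn":0},{"claw":0.15,"travel":[0,0,0.95],"turn":0}]'
```

```text
clock: 7.45
position: [0.5167, -0.457, 0.0265]
ee_rot: [-0.001, -0.049, 0.999, 0.003]
contact_force: [-0.0, 0.4, -1.0]
width: 0.0317
gripper_force: 47.2
clock: 7.85
position: [0.5171, -0.4611, 0.0303]
ee_rot: [0.0, -0.048, 0.999, -0.0]
contact_force: [-0.3, -0.5, 0.5]
width: 0.0492
gripper_force: 0.0
clock: 8.35
position: [0.5195, -0.4642, 0.2294]
ee_rot: [0.006, -0.048, 0.999, -0.007]
contact_force: [1.0, -1.2, 1.3]
width: 0.0494
gripper_force: 0.0
```

```bash
python3 -m inch '[{"claw":0.15,"travel":[-0.05,0.795,0],"turn":-0.067},{"claw":0.15,"travel":[-0.05,0.795,0],"turn":-0.067},{"claw":0.15,"travel":[-0.05,0.795,0],"turn":-0.067},{"claw":0.15,"travel":[-0.05,0.795,0],"turn":-0.067},{"claw":0.15,"travel":[-0.05,0.795,0],"turn":-0.067}]' >/dev/null
python3 -m inch '[{"claw":0.15,"travel":[-0.05,0.795,-0.2],"turn":0},{"claw":0.15,"travel":[-0.05,0.795,-0.2],"turn":0},{"claw":0.15,"travel":[-0.05,0.795,-0.2],"turn":0},{"claw":0.15,"travel":[-0.05,0.795,-0.2],"turn":0},{"claw":0.15,"travel":[-0.05,0.795,-0.2],"turn":0}]' >/dev/null
python3 -m inch '[{"claw":0.15,"travel":[0,0,0],"turn":0},{"claw":0.15,"travel":[0,0,0],"turn":0}]'
python3 - <<'E'
from h import *
snap('wrist','w5'); print(get_state()['position'],yaw())
E
```

```text
clock: 9.55
position: [0.4979, -0.1456, 0.1799]
ee_rot: [0.001, 0.058, 0.998, -0.001]
contact_force: [0.1, -0.1, -0.1]
width: 0.0491
gripper_force: 0.0
[ 0.49764235 -0.14538649  0.17977557] 173.31579351337598
```

View pics/w5.png

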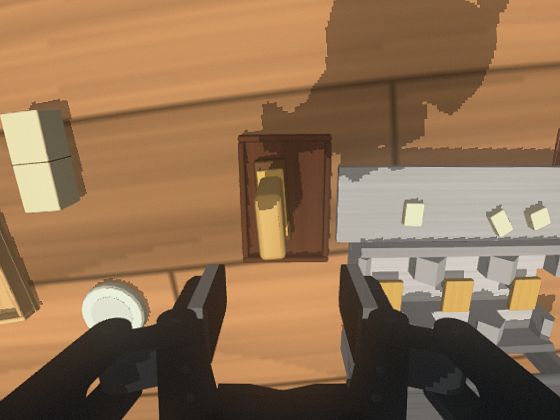

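The scraper stands in the tray (x 240–330, y 135–262), with the grip's top face around (271,228). Strip and chips are as before.

Run:
```python
from h import *
im=cv2.imread('pics/w5.png'); print([im[y,264].tolist() for y in range(158,264,6)],[im[y,278].tolist() for y in range(158,264,6)]);print([im[240,x].tolist() for x in range(250,294,3)])
c=cam('wrist',get_state())
for p in [(257,197),(257,188),(285,195),(287,257),(259,259)]: print(p,onz(c,p,.083).round(4))
cv2.imwrite('pics/c5.png',cv2.resize(im[120:280,225:345],None,fx=4.5,fy=3.7,interpolation=cv2.INTER_CUBIC))
```

```text
[[31, 46, 71], [56, 87, 122], [57, 108, 141], [89, 170, 212], [48, 83, 107], [48, 84, 106], [55, 93, 115], [66, 110, 142], [65, 111, 142], [115, 189, 229], [116, 190, 230], [115, 188, 229], [116, 189, 230], [116, 189, 230], [115, 189, 229], [117, 190, 230], [111, 184, 226], [49, 75, 114]] [[27, 43, 59], [29, 50, 73], [58, 111, 141], [57, 105, 132], [50, 82, 105], [50, 82, 104], [55, 90, 113], [59, 100, 127], [95, 157, 199], [95, 161, 202], [100, 165, 210], [101, 168, 212], [104, 176, 220], [106, 178, 222], [107, 179, 223], [105, 179, 222], [104, 176, 221], [50, 73, 113]]
[[36, 58, 85], [47, 70, 111], [47, 72, 110], [90, 150, 189], [107, 178, 221], [114, 189, 230], [111, 185, 227], [110, 183, 225], [110, 183, 225], [108, 180, 223], [95, 160, 203], [77, 131, 168], [49, 76, 108], [46, 73, 106], [49, 73, 111]]
(257, 197) [ 0.4783 -0.1598  0.083 ]
(257, 188) [ 0.4726 -0.159   0.083 ]
(285, 195) [ 0.4791 -0.1421  0.083 ]
(287, 257) [ 0.5215 -0.1456  0.083 ]
(259, 259) [ 0.5208 -0.1644  0.083 ]
```

View pics/c5.png

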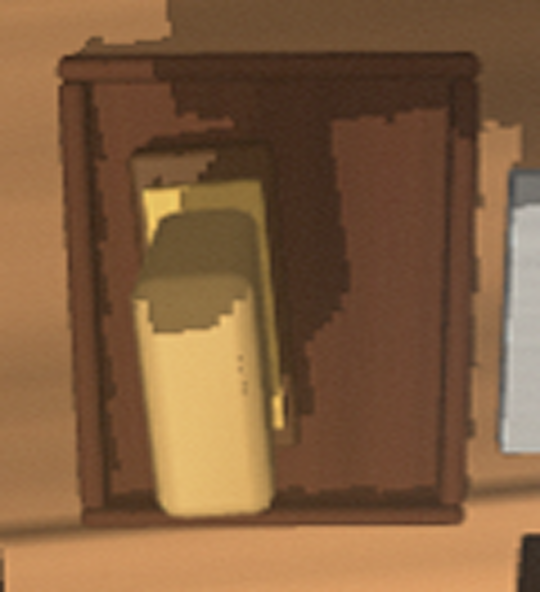

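The grip's top face runs from about (268,195) to (273,258), which puts its centre near (0.4995, -0.153), turned about -3°. Grasping it.

```bash
python3 -m inch '[{"claw":0.15,"travel":[0.01,-0.038,-0.2],"turn":0},{"claw":0.15,"travel":[0.01,-0.038,-0.4],"turn":0},{"claw":0.15,"travel":[0.01,-0.038,-0.62],"turn":0},{"claw":0.15,"travel":[0.01,-0.038,-0.62],"turn":0},{"claw":0.15,"travel":[0.01,-0.038,-0.62],"turn":0}]' 70
python3 -m inch '[{"claw":-0.8,"travel":[0,0,0],"turn":0},{"claw":-0.8,"travel":[0,0,0],"turn":0},{"claw":-0.8,"travel":[0,0,0],"turn":0},{"claw":-0.8,"travel":[0,0,0],"turn":0},{"claw":-0.8,"travel":[0,0,0],"turn":0}]' 70
python3 -m inch '[{"claw":-0.8,"travel":[0,0,0.2],"turn":0},{"claw":-0.8,"travel":[0,0,0.4],"turn":0},{"claw":-0.8,"travel":[0,0,0.4],"turn":0},{"claw":-0.8,"travel":[0,0,0.4],"turn":0}]' 70
python3 - <<'E'
from h import *
im,c=snap('wrist','w6'); print(get_state()['position'],yaw())
s,c=snap('side','s6')
cv2.imwrite('pics/c6.png',np.vstack([cv2.resize(im[60:300,150:560],(600,330)),cv2.resize(s[150:280,230:430],(600,270))])[:,:,::-1][:600])
E
```

```text
clock: 10.1
position: [0.499, -0.1519, 0.0555]
ee_rot: [-0.0, 0.058, 0.998, 0.0]
contact_force: [-0.1, 0.0, 0.9]
width: 0.0489
gripper_force: 0.0
clock: 10.6
position: [0.5005, -0.1517, 0.0577]
ee_rot: [0.002, 0.057, 0.998, -0.001]
contact_force: [0.2, -0.6, 7.2]
width: 0.0172
gripper_force: 68.8
clock: 11.0
position: [0.4993, -0.1509, 0.137]
ee_rot: [0.002, 0.057, 0.998, -0.001]
contact_force: [0.1, 0.3, -1.6]
width: 0.0171
gripper_force: 68.3
[ 0.49825395 -0.15053595  0.13565893] 173.43706789002044
```

View pics/c6.png

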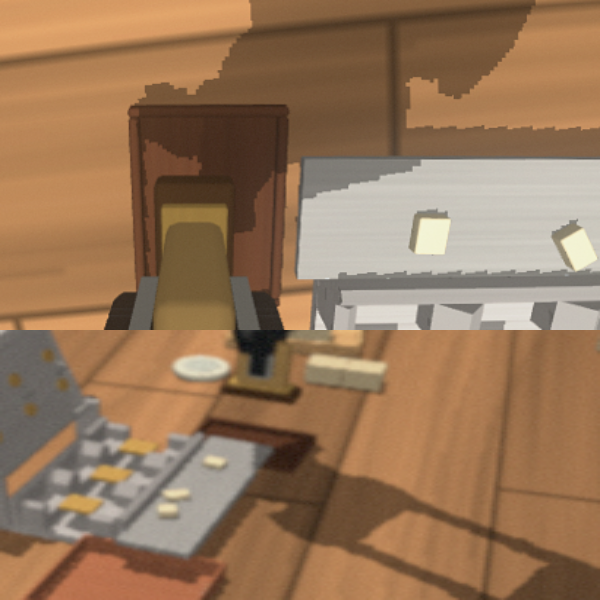

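The scraper is held upright above the tray, with the sole's lower front edge at about pixel (283,190). The strip and three chips are unchanged.

Run:
```python
from h import *
s=get_state(); c=cam('wrist',s); im=cv2.imread('pics/w6.png')
print([im[y,283].tolist() for y in range(180,214,2)])
for v in (186,188,190,192): print(v,onz(c,(283,v),.083).round(4))
psi=np.radians(-6.5); X=np.array([np.cos(psi),np.sin(psi)]);Y=np.array([-X[1],X[0]]); st=np.array([.5141,.0005])
for nm,a,b in [('start',-.007,-.088),('end',-.007,.122)]:
    t=st+a*X+b*Y; print(nm,t.round(4),((t-s['position'][:2])/.2).round(3))
print('z',(s['position'][2]))
```

```text
[[49, 73, 116], [51, 74, 119], [45, 70, 115], [49, 73, 119], [29, 44, 65], [32, 46, 64], [29, 44, 63], [30, 49, 72], [33, 52, 75], [31, 52, 76], [32, 55, 77], [32, 53, 76], [33, 54, 76], [33, 52, 74], [47, 85, 106], [53, 98, 122], [64, 119, 151]]
186 [ 0.4631 -0.1464  0.083 ]
188 [ 0.4641 -0.1465  0.083 ]
190 [ 0.4651 -0.1466  0.083 ]
192 [ 0.4661 -0.1467  0.083 ]
start [ 0.4972 -0.0861] [-0.003  0.321]
end [0.521  0.1225] [0.116 1.364]
z 0.13478808314875565
```

```bash
python3 -m inch '[{"claw":-0.8,"travel":[0.0,0.32,0.1],"turn":0},{"claw":-0.8,"travel":[0.0,0.32,0.1],"turn":0},{"claw":-0.8,"travel":[0,0.32,0],"turn":0},{"claw":-0.8,"travel":[0,0.32,0],"turn":0},{"claw":-0.8,"travel":[0,0.32,0],"turn":0}]'
python3 -m inch '[{"claw":-0.8,"travel":[0,0,-0.1],"turn":0},{"claw":-0.8,"travel":[0,0,-0.19],"turn":0},{"claw":-0.8,"travel":[0,0,-0.19],"turn":0},{"claw":-0.8,"travel":[0,0,-0.19],"turn":0}]'
python3 - <<'E'
from h import *
im,c=snap('wrist','w7'); print(get_state()['position'],yaw())
s,c=snap('side','s7')
cv2.imwrite('pics/c7.png',np.vstack([cv2.resize(im[60:300,150:560],(600,330)),cv2.resize(s[150:280,230:430],(600,270))])[:,:,::-1][:600])
E
```

```text
clock: 11.6
position: [0.4977, -0.0866, 0.1341]
ee_rot: [-0.002, 0.057, 0.998, 0.0]
contact_force: [-0.9, -1.0, 0.0]
width: 0.0172
gripper_force: 68.8
clock: 12.0
position: [0.4973, -0.0869, 0.0968]
ee_rot: [-0.002, 0.058, 0.998, 0.0]
contact_force: [-2.8, 0.4, -3.0]
width: 0.0171
gripper_force: 68.7
[ 0.49725403 -0.08686334  0.09698563] 173.40474329778243
```

View pics/c7.png

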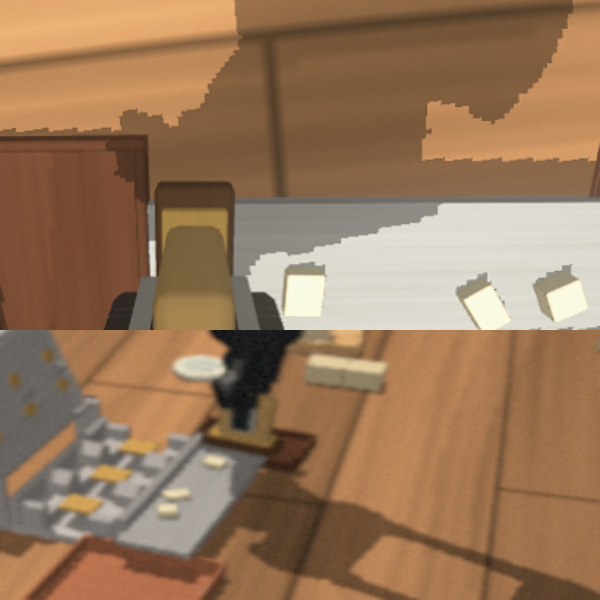

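The scraper is over the strip's right end with its front edge overhanging slightly. The chips lie ahead of it.

```bash
python3 -m inch '[{"claw":-0.8,"travel":[-0.003,0,-0.016],"turn":0},{"claw":-0.8,"travel":[-0.003,0,-0.016],"turn":0}]'
python3 -m inch '[{"claw":-0.8,"travel":[0.011,0.1,0],"turn":0},{"claw":-0.8,"travel":[0.023,0.2,0],"turn":0},{"claw":-0.8,"travel":[0.034,0.3,0],"turn":0},{"claw":-0.8,"travel":[0.046,0.4,0],"turn":0},{"claw":-0.8,"travel":[0.057,0.5,0],"turn":0}]'
python3 -m inch '[{"claw":-0.8,"travel":[0.011,0.1,0],"turn":0},{"claw":-0.8,"travel":[0.023,0.2,0],"turn":0},{"claw":-0.8,"travel":[0.034,0.3,0],"turn":0},{"claw":-0.8,"travel":[0.046,0.4,0],"turn":0},{"claw":-0.8,"travel":[0.063,0.55,0],"turn":0}]'
python3 -m inch '[{"claw":-0.8,"travel":[0,0,0],"turn":0},{"claw":-0.8,"travel":[0,0,0.2],"turn":0},{"claw":-0.8,"travel":[0,0,0.4],"turn":0},{"claw":-0.8,"travel":[0,-0.25,0.4],"turn":0},{"claw":-0.8,"travel":[0,-0.4,0.4],"turn":0}]'
python3 -m inch '[{"claw":-0.8,"travel":[-0.05,-0.45,0],"turn":0},{"claw":-0.8,"travel":[-0.05,-0.45,0],"turn":0},{"claw":-0.8,"travel":[-0.05,-0.45,0],"turn":0},{"claw":-0.8,"travel":[-0.05,-0.45,0],"turn":0}]'
python3 - <<'E'
from h import *
im,c=snap('wrist','w8'); print(get_state()['position'],yaw())
s,_=snap('top'); s2,_=snap('side')
print('w');bones(im,c,.01,60,3000)
cv2.imwrite('pics/c8.png',np.vstack([cv2.resize(im[30:300,100:560],(600,340)),np.hstack([cv2.resize(s[180:260,190:360],(320,260)),cv2.resize(s2[180:310,210:350],(280,260))])])[:,:,::-1][:600])
E
```

```text
clock: 12.3
position: [0.4972, -0.0868, 0.0942]
ee_rot: [-0.001, 0.057, 0.998, 0.0]
contact_force: [-4.7, -0.2, 0.4]
width: 0.0171
gripper_force: 69.1
clock: 12.8
position: [0.5081, 0.0133, 0.094]
ee_rot: [-0.001, 0.057, 0.998, -0.001]
contact_force: [-5.8, -1.5, 0.0]
width: 0.017
gripper_force: 69.0
clock: 13.3
position: [0.5227, 0.1234, 0.0944]
ee_rot: [0.001, 0.058, 0.998, 0.0]
contact_force: [0.9, -0.3, -1.6]
width: 0.0173
gripper_force: 68.9
clock: 13.8
position: [0.5249, 0.0414, 0.1768]
ee_rot: [0.004, 0.056, 0.998, -0.001]
contact_force: [-0.0, -0.1, -1.1]
width: 0.0173
gripper_force: 69.2
clock: 14.2
position: [0.5132, -0.0482, 0.1748]
ee_rot: [0.002, 0.059, 0.998, 0.0]
contact_force: [-0.6, 0.4, -1.9]
width: 0.0174
gripper_force: 69.2
[ 0.51294351 -0.04715654  0.17463449] 173.34519974194035
w
px [501.5 194.1] 401 xy [0.5337 0.1365] size [0.0191 0.0205] long axis deg -11.6
px [504.8 220.6] 285 xy [0.5571 0.1406] size [0.012  0.0201] long axis deg 74.1
px [239.4 253.9] 155 xy [ 0.5635 -0.0887] size [0.0207 0.0213] long axis deg -84.7
px [ 18.1 311.5] 1901 xy [ 0.5979 -0.3128] size [0.0429 0.0621] long axis deg -22.2
px [415.7 314.2] 123 xy [0.6398 0.0567] size [0.0097 0.0345] long axis deg 82.3
px [441.5 328.1] 106 xy [0.6601 0.0862] size [0.0104 0.0157] long axis deg -8.1
```

View pics/c8.png

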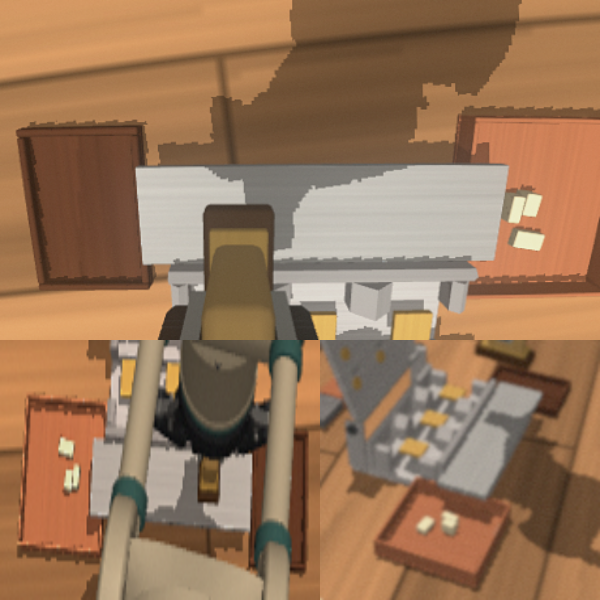

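All three chips are in the dish and the strip is clean, as seen in all three views. Returning the scraper.

```bash
python3 -m inch '[{"claw":-0.8,"travel":[-0.065,-0.51,0],"turn":0},{"claw":-0.8,"travel":[-0.065,-0.51,0],"turn":0},{"claw":-0.8,"travel":[-0.065,-0.51,0],"turn":0},{"claw":-0.8,"travel":[-0.065,-0.51,0],"turn":0},{"claw":-0.8,"travel":[-0.065,-0.51,-0.2],"turn":0}]'
python3 -m inch '[{"claw":-0.8,"travel":[0,0,-0.2],"turn":0},{"claw":-0.8,"travel":[0,0,-0.33],"turn":0},{"claw":-0.8,"travel":[0,0,-0.365],"turn":0},{"claw":-0.8,"travel":[0,0,-0.375],"turn":0},{"claw":-0.8,"travel":[0,0,-0.375],"turn":0}]'
```

```text
clock: 14.85
position: [0.5037, -0.1492, 0.1382]
ee_rot: [0.006, 0.057, 0.998, -0.002]
contact_force: [1.2, -1.3, -1.8]
width: 0.0172
gripper_force: 69.3
clock: 15.35
position: [0.5003, -0.1483, 0.0601]
ee_rot: [0.001, 0.057, 0.998, -0.0]
contact_force: [0.3, -0.7, -0.5]
width: 0.0177
gripper_force: 69.5
```

```bash
python3 -m inch '[{"claw":-0.8,"travel":[0,0,-0.01],"turn":0},{"claw":-0.8,"travel":[0,0,-0.01],"turn":0},{"claw":0.0,"travel":[0,0,-0.01],"turn":0},{"claw":0.0,"travel":[0,0,-0.01],"turn":0},{"claw":0.0,"travel":[0,0,-0.01],"turn":0}]'
python3 -m inch '[{"claw":0.0,"travel":[0,0,0.15],"turn":0},{"claw":0.0,"travel":[0,0,0.4],"turn":0},{"claw":0.0,"travel":[0,0,0.65],"turn":0},{"claw":0.0,"travel":[0,0,0.85],"turn":0},{"claw":0.0,"travel":[0,0,0.85],"turn":0}]'
python3 -m inch '[{"claw":0.2,"travel":[-0.3,-0.85,0],"turn":0},{"claw":0.2,"travel":[-0.3,-0.85,0],"turn":0},{"claw":0.2,"travel":[-0.3,-0.85,0],"turn":0},{"claw":0.2,"travel":[-0.3,-0.85,0],"turn":0},{"claw":0.2,"travel":[-0.3,-0.85,0],"turn":0}]'
python3 -m inch '[{"claw":0.2,"travel":[0,0,0],"turn":0},{"claw":0.2,"travel":[0,0,0],"turn":0}]'
python3 - <<'E'
from h import *
im,c=snap('wrist','w9'); print(get_state()['position'],yaw())
s,ct=snap('top','t9')
print('w');bones(im,c,.032,1500,6000)
print('t');bones(s,ct,.032,300,450)
bl=np.zeros((600,800,3),np.uint8); bl[:420,:560]=im; bl[420:,:450]=cv2.resize(s[180:300,100:450],(450,180)); cv2.imwrite('pics/c9.png',bl[:,:,::-1])
E
```

```text
clock: 15.85
position: [0.499, -0.1489, 0.0573]
ee_rot: [0.0, 0.057, 0.998, -0.0]
contact_force: [0.3, 0.2, -0.3]
width: 0.0427
gripper_force: 0.0
clock: 16.35
position: [0.5023, -0.1503, 0.2334]
ee_rot: [0.006, 0.057, 0.998, -0.002]
contact_force: [0.5, -1.0, 0.1]
width: 0.0427
gripper_force: 0.0
clock: 16.85
position: [0.4374, -0.3224, 0.2259]
ee_rot: [-0.001, 0.06, 0.998, -0.0]
contact_force: [0.4, 0.9, -0.3]
width: 0.0513
gripper_force: 0.0
clock: 17.05
position: [0.439, -0.3176, 0.2265]
ee_rot: [-0.0, 0.057, 0.998, 0.001]
contact_force: [0.8, 0.1, 0.4]
width: 0.0511
gripper_force: 0.0
[ 0.43919105 -0.31742483  0.22666193] 173.49654995964215
w
px [259.  193.8] 2960 xy [ 0.4426 -0.3395] size [0.0317 0.0799] long axis deg -2.7
px [536.7 231.8] 2523 xy [ 0.5096 -0.0724] size [0.0536 0.0593] long axis deg -5.6
px [295.2 322. ] 2064 xy [ 0.5795 -0.3208] size [0.055  0.0556] long axis deg 83.2
t
px [403.  190.3] 402 xy [ 0.5893 -0.3172] size [0.0566 0.0573] long axis deg 59.1
px [156.1 199.2] 373 xy [0.5968 0.3094] size [0.0316 0.0791] long axis deg -23.6
px [148.9 266.7] 413 xy [0.4266 0.3246] size [0.0314 0.0795] long axis deg -10.8
px [340.7 411.8] 444 xy [ 0.0796 -0.1224] size [0.0483 0.0824] long axis deg 86.8
```

View pics/c9.png

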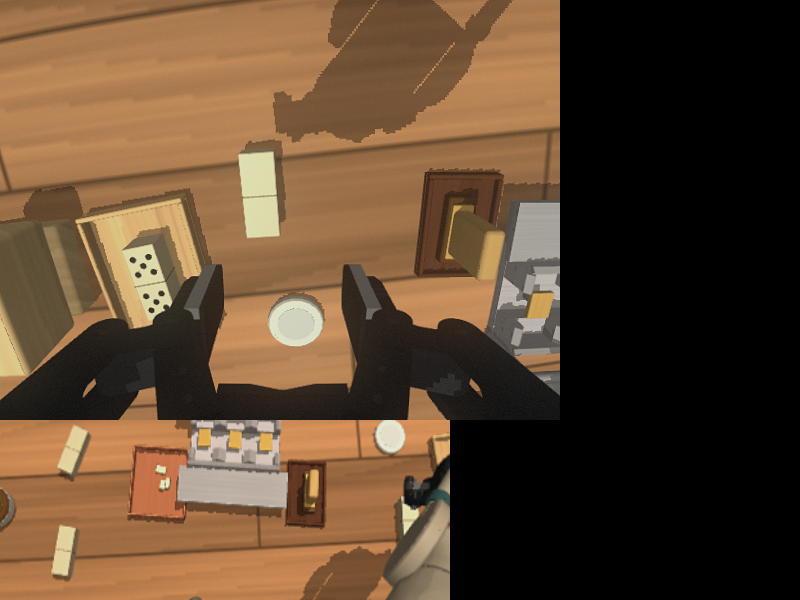

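The drilled bar lies in the crate and the scraper stands in its tray. The bar at (259,194) has not moved: (0.4426, -0.3395) at -2.7°. Picking it up.

```bash
python3 -m inch '[{"claw":0.2,"travel":[0.017,-0.11,-0.2],"turn":0.021},{"claw":0.2,"travel":[0.017,-0.11,-0.45],"turn":0.021},{"claw":0.2,"travel":[0.017,-0.11,-0.7],"turn":0.021},{"claw":0.2,"travel":[0.017,-0.11,-0.8],"turn":0.021},{"claw":0.2,"travel":[0.017,-0.11,-0.8],"turn":0.021}]'
python3 -m inch '[{"claw":0.2,"travel":[0,0,-0.21],"turn":0},{"claw":0.2,"travel":[0,0,-0.21],"turn":0}]'
python3 -m inch '[{"claw":-0.4,"travel":[0,0,0],"turn":0},{"claw":-0.4,"travel":[0,0,0],"turn":0},{"claw":-0.4,"travel":[0,0,0],"turn":0},{"claw":-0.4,"travel":[0,0,0],"turn":0},{"claw":-0.4,"travel":[0,0,0],"turn":0}]' 40
python3 -m inch '[{"claw":-0.4,"travel":[0,0,0.2],"turn":0},{"claw":-0.4,"travel":[0,0,0.45],"turn":0},{"claw":-0.4,"travel":[0,0,0.7],"turn":0},{"claw":-0.4,"travel":[0,0,0.8],"turn":0}]'
python3 -m inch '[{"claw":-0.4,"travel":[0.36,0.65,0],"turn":-0.021},{"claw":-0.4,"travel":[0.36,0.65,0],"turn":-0.021},{"claw":-0.4,"travel":[0.36,0.65,0],"turn":-0.021},{"claw":-0.4,"travel":[0.36,0.65,0],"turn":-0.021},{"claw":-0.4,"travel":[0.36,0.65,0],"turn":-0.021}]'
python3 -m inch '[{"claw":-0.4,"travel":[0.36,0.7,0],"turn":0},{"claw":-0.4,"travel":[0.36,0.7,0],"turn":0},{"claw":-0.4,"travel":[0.36,0.7,0],"turn":0},{"claw":-0.4,"travel":[0.36,0.7,0],"turn":0},{"claw":-0.4,"travel":[0.36,0.7,0],"turn":0}]' >/dev/null
python3 -m inch '[{"claw":-0.4,"travel":[0,0,0],"turn":0},{"claw":-0.4,"travel":[0,0,0],"turn":0},{"claw":-0.4,"travel":[0,0,0],"turn":0}]'
python3 - <<'E'
from h import *
im,c=snap('wrist','w10'); s=get_state();print(s['position'],yaw(), ((np.array([.588,-.0685])-s['position'][:2])/.2).round(4))
E
```

```text
clock: 17.65
position: [0.441, -0.3378, 0.0638]
ee_rot: [-0.003, 0.024, 1.0, 0.003]
contact_force: [-0.4, -0.4, 0.9]
width: 0.0513
gripper_force: 0.0
clock: 17.85
position: [0.4413, -0.3386, 0.0232]
ee_rot: [-0.002, 0.024, 1.0, 0.002]
contact_force: [-0.0, 0.9, 0.5]
width: 0.0513
gripper_force: 0.0
clock: 18.35
position: [0.4435, -0.3417, 0.0271]
ee_rot: [0.001, 0.024, 1.0, -0.001]
contact_force: [0.5, 1.0, 7.1]
width: 0.0315
gripper_force: 40.7
clock: 18.75
position: [0.4442, -0.3426, 0.191]
ee_rot: [0.004, 0.024, 1.0, -0.003]
contact_force: [0.1, -0.5, -0.8]
width: 0.0318
gripper_force: 40.4
clock: 19.25
position: [0.5146, -0.2098, 0.1855]
ee_rot: [0.0, 0.056, 0.998, -0.0]
contact_force: [0.2, 0.5, -1.2]
width: 0.0316
gripper_force: 40.5
clock: 20.05
position: [0.5859, -0.0725, 0.1852]
ee_rot: [-0.0, 0.058, 0.998, -0.0]
contact_force: [-0.4, -0.3, -0.1]
width: 0.0311
gripper_force: 40.7
[ 0.58598285 -0.07224876  0.18523364] 173.30829829865385 [0.0101 0.0187]
```

```bash
python3 -m inch '[{"claw":-0.4,"travel":[0.015,0.0187,-0.2],"turn":0.001},{"claw":-0.4,"travel":[0.015,0.0187,-0.4],"turn":0.001},{"claw":-0.4,"travel":[0.015,0.0187,-0.4],"turn":0.001}]'
python3 -m inch '[{"claw":-0.4,"travel":[0,0,-0.05],"turn":0},{"claw":-0.4,"travel":[0,0,-0.1],"turn":0},{"claw":-0.4,"travel":[0,0,-0.13],"turn":0}]'
python3 -m inch '[{"claw":-0.4,"travel":[0,0,-0.025],"turn":0},{"claw":-0.4,"travel":[0,0,-0.05],"turn":0}]'
python3 -m inch '[{"claw":-0.4,"travel":[0,0,0],"turn":0},{"claw":-0.4,"travel":[0,0,0],"turn":0}]'
```

```text
clock: 20.4
position: [0.585, -0.0668, 0.1003]
ee_rot: [-0.006, 0.056, 0.998, 0.001]
contact_force: [-0.7, -0.2, -1.6]
width: 0.0316
gripper_force: 40.6
clock: 20.7
position: [0.5902, -0.0674, 0.0797]
ee_rot: [0.001, 0.056, 0.998, -0.0]
contact_force: [-0.1, -0.4, -2.5]
width: 0.0311
gripper_force: 40.7
clock: 20.9
position: [0.5899, -0.0671, 0.0694]
ee_rot: [0.001, 0.056, 0.998, -0.0]
contact_force: [-0.1, -0.5, -1.3]
width: 0.0312
gripper_force: 40.7
clock: 21.1
position: [0.5896, -0.067, 0.0693]
ee_rot: [0.0, 0.056, 0.998, 0.0]
contact_force: [0.1, 0.2, -1.1]
width: 0.0314
gripper_force: 40.7
```

```bash
python3 -m inch '[{"claw":-0.4,"travel":[0,-0.005,-0.016],"turn":0},{"claw":-0.4,"travel":[0,-0.005,-0.016],"turn":0},{"claw":-0.4,"travel":[0,-0.005,-0.016],"turn":0}]'
python3 -m inch '[{"claw":0.05,"travel":[0,0,0],"turn":0},{"claw":0.05,"travel":[0,0,0],"turn":0},{"claw":0.05,"travel":[0,0,0],"turn":0},{"claw":0.05,"travel":[0,0,0],"turn":0}]'
python3 -m inch '[{"claw":0.05,"travel":[0,0,0.2],"turn":0},{"claw":0.05,"travel":[0,0,0.45],"turn":0},{"claw":0.05,"travel":[0,0,0.7],"turn":0},{"claw":0.05,"travel":[0,0,0.8],"turn":0},{"claw":0.05,"travel":[0,0,0.8],"turn":0}]'
python3 -m inch '[{"claw":0.05,"travel":[-0.25,0.3,0],"turn":0},{"claw":0.05,"travel":[-0.25,0.3,0],"turn":0},{"claw":0.05,"travel":[-0.25,0.3,0],"turn":0},{"claw":0.05,"travel":[-0.25,0.3,0],"turn":0}]'
python3 - <<'E'
from h import *
im,c=snap('wrist','w11'); s=get_state();print(s['position'],yaw())
print('@.072');bones(im,c,.072,800,9000)
E
```

```text
clock: 21.4
position: [0.59, -0.0681, 0.0664]
ee_rot: [0.001, 0.056, 0.998, -0.0]
contact_force: [-0.4, 0.6, 1.9]
width: 0.0312
gripper_force: 41.0
clock: 21.8
position: [0.5893, -0.0681, 0.0659]
ee_rot: [-0.0, 0.056, 0.998, 0.0]
contact_force: [0.1, -0.4, -0.4]
width: 0.045
gripper_force: 0.0
clock: 22.3
position: [0.5916, -0.0685, 0.2302]
ee_rot: [0.004, 0.056, 0.998, -0.001]
contact_force: [-1.2, 0.5, 0.0]
width: 0.0445
gripper_force: 0.0
clock: 22.7
position: [0.5387, -0.0077, 0.2247]
ee_rot: [-0.001, 0.055, 0.998, -0.0]
contact_force: [-1.4, -0.2, 0.8]
width: 0.0448
gripper_force: 0.0
[ 0.53941557 -0.00827897  0.22492504] 173.6262173842472
@.072
px [274.9 228.8] 7114 xy [ 0.587  -0.0077] size [0.0967 0.1621] long axis deg 84.3
px [ 11.3 269.4] 1092 xy [ 0.5747 -0.2517] size [0.0256 0.0496] long axis deg -20.8
```

```bash
python3 - <<'E'
from h import *
im=cv2.imread('pics/w11.png')[:,:,::-1]; c=cam('wrist',get_state())
bones(im,c,.072,800,9000,lo=(22,45,120),hi=(42,140,255))
E
python3 -m inch '[{"claw":0.2,"travel":[-0.275,0.795,0],"turn":0},{"claw":0.2,"travel":[-0.275,0.795,0],"turn":0},{"claw":0.2,"travel":[-0.275,0.795,0],"turn":0},{"claw":0.2,"travel":[-0.275,0.795,0],"turn":0},{"claw":0.2,"travel":[-0.275,0.795,0],"turn":0}]' >/dev/null
python3 -m inch '[{"claw":0.2,"travel":[-0.275,0.795,0],"turn":0},{"claw":0.2,"travel":[-0.275,0.795,0],"turn":0},{"claw":0.2,"travel":[-0.275,0.795,0],"turn":0},{"claw":0.2,"travel":[-0.275,0.795,0],"turn":0},{"claw":0.2,"travel":[-0.275,0.795,0],"turn":0}]' >/dev/null
python3 -m inch '[{"claw":0.2,"travel":[0,0,0],"turn":0},{"claw":0.2,"travel":[0,0,0],"turn":0}]'
python3 - <<'E'
from h import *
im,c=snap('wrist','w12'); s=get_state();print(s['position'],yaw())
b=bones(im,c,.032,1500,6000)
im2,ct=snap('top'); print('t'); t=bones(im2,ct,.032,250,450)
for x,_ in b:
  for y,_ in t:
    p,e=tri(c,x,ct,y)
    if e<.008: print('tri',x.round(),p.round(4),round(e,4))
E
```

```text
px [218.4 250. ] 1892 xy [ 0.5899 -0.0689] size [0.0315 0.0788] long axis deg -6.0
clock: 23.95
position: [0.4306, 0.3084, 0.2256]
ee_rot: [0.0, 0.057, 0.998, -0.001]
contact_force: [0.0, -0.3, 0.4]
width: 0.0512
gripper_force: 0.0
[0.43050066 0.30835156 0.22569667] 173.47766512683953
px [302.8 179.9] 3003 xy [0.4255 0.3263] size [0.0321 0.0789] long axis deg -10.6
px [ 44.8 303.8] 4365 xy [0.5235 0.0433] size [0.0592 0.1099] long axis deg 83.7
px [304.6 340.2] 1930 xy [0.5951 0.3116] size [0.0316 0.0797] long axis deg -23.5
t
px [307.1 190. ] 412 xy [ 0.6031 -0.0758] size [0.0402 0.0817] long axis deg -3.3
px [403.1 190.3] 403 xy [ 0.5889 -0.3169] size [0.0554 0.0568] long axis deg 87.2
px [156.1 199.2] 372 xy [0.5969 0.3094] size [0.0318 0.0791] long axis deg -23.9
px [149.  268.6] 327 xy [0.4269 0.3246] size [0.0314 0.0761] long axis deg -10.8
tri [303. 180.] [0.4238 0.3265 0.0263] 0.0031
tri [ 45. 304.] [0.3935 0.2536 0.2755] 0.0037
tri [305. 340.] [0.599  0.3119 0.024 ] 0.0007
```

```bash
python3 -m inch '[{"claw":0.2,"travel":[-0.024,0.087,-0.2],"turn":-0.023},{"claw":0.2,"travel":[-0.024,0.087,-0.45],"turn":-0.023},{"claw":0.2,"travel":[-0.024,0.087,-0.7],"turn":-0.023},{"claw":0.2,"travel":[-0.024,0.087,-0.9],"turn":-0.023},{"claw":0.2,"travel":[-0.024,0.087,-0.978],"turn":-0.023}]'
python3 -m inch '[{"claw":0.2,"travel":[0,0,0],"turn":0},{"claw":-0.4,"travel":[0,0,0],"turn":0},{"claw":-0.4,"travel":[0,0,0],"turn":0},{"claw":-0.4,"travel":[0,0,0],"turn":0},{"claw":-0.4,"travel":[0,0,0],"turn":0}]' 40
python3 -m inch '[{"claw":-0.4,"travel":[0,0,0],"turn":0},{"claw":-0.4,"travel":[0,0,0.2],"turn":0},{"claw":-0.4,"travel":[0,0,0.45],"turn":0},{"claw":-0.4,"travel":[0,0,0.7],"turn":0},{"claw":-0.4,"travel":[0,0,0.8],"turn":0}]'
python3 -m inch '[{"claw":-0.4,"travel":[0.42,-0.83,0],"turn":0.023},{"claw":-0.4,"travel":[0.42,-0.83,0],"turn":0.023},{"claw":-0.4,"travel":[0.42,-0.83,0],"turn":0.023},{"claw":-0.4,"travel":[0.42,-0.83,0],"turn":0.023},{"claw":-0.4,"travel":[0.42,-0.83,0],"turn":0.023}]' >/dev/null
python3 -m inch '[{"claw":-0.4,"travel":[0.42,-0.83,0],"turn":0},{"claw":-0.4,"travel":[0.42,-0.83,0],"turn":0},{"claw":-0.4,"travel":[0.42,-0.83,0],"turn":0},{"claw":-0.4,"travel":[0.42,-0.83,0],"turn":0},{"claw":-0.4,"travel":[0.42,-0.83,0],"turn":0}]' >/dev/null
python3 -m inch '[{"claw":-0.4,"travel":[0,0,0],"turn":0},{"claw":-0.4,"travel":[0,0,0],"turn":0},{"claw":-0.4,"travel":[0,0,0],"turn":0}]'
python3 - <<'E'
from h import *
s=get_state();print(s['position'],yaw(), ((np.array([.5955,-.0086])-s['position'][:2])/.2).round(4))
E
```

```text
clock: 24.55
position: [0.4227, 0.3248, 0.0266]
ee_rot: [-0.003, 0.093, 0.996, -0.002]
contact_force: [-0.2, -1.1, 0.9]
width: 0.0514
gripper_force: 0.0
clock: 25.05
position: [0.4254, 0.3277, 0.0316]
ee_rot: [0.001, 0.092, 0.996, 0.001]
contact_force: [-0.0, -1.2, 2.3]
width: 0.0311
gripper_force: 40.6
clock: 25.55
position: [0.4265, 0.3286, 0.1955]
ee_rot: [0.004, 0.092, 0.996, 0.003]
contact_force: [0.6, 0.2, -1.5]
width: 0.0317
gripper_force: 40.5
clock: 26.85
position: [0.5919, -0.0031, 0.1903]
ee_rot: [-0.0, 0.055, 0.998, 0.0]
contact_force: [-0.8, 0.4, -0.6]
width: 0.0312
gripper_force: 40.6
[ 0.59187306 -0.00309583  0.19034407] 173.70984301114208 [ 0.0181 -0.0275]
```

```bash
python3 -m inch '[{"claw":-0.4,"travel":[0.016,-0.0275,-0.2],"turn":-0.001},{"claw":-0.4,"travel":[0.016,-0.0275,-0.4],"turn":-0.001},{"claw":-0.4,"travel":[0.016,-0.0275,-0.47],"turn":-0.001},{"claw":-0.4,"travel":[0.016,-0.0275,-0.47],"turn":-0.001}]'
python3 -m inch '[{"claw":-0.4,"travel":[0,0,-0.03],"turn":0},{"claw":-0.4,"travel":[0,0,-0.06],"turn":0},{"claw":-0.4,"travel":[0,0,-0.09],"turn":0},{"claw":-0.4,"travel":[0,0,-0.1],"turn":0},{"claw":-0.4,"travel":[0,0,-0.1],"turn":0}]'
python3 - <<'E'
from h import *
s=get_state();print(s['position'],yaw())
E
```

```text
clock: 27.25
position: [0.5933, -0.0087, 0.0938]
ee_rot: [-0.003, 0.057, 0.998, 0.0]
contact_force: [0.1, 0.0, -1.0]
width: 0.0312
gripper_force: 40.6
clock: 27.75
position: [0.5958, -0.0102, 0.0763]
ee_rot: [-0.0, 0.057, 0.998, 0.0]
contact_force: [-0.7, -0.1, -1.6]
width: 0.0313
gripper_force: 40.6
[ 0.59576817 -0.01017948  0.07627396] 173.42209433574507
```

```bash
python3 -m inch '[{"claw":-0.4,"travel":[-0.003,0.007,-0.012],"turn":0},{"claw":-0.4,"travel":[-0.003,0.007,-0.024],"turn":0},{"claw":-0.4,"travel":[-0.003,0.007,-0.028],"turn":0},{"claw":-0.4,"travel":[-0.003,0.007,-0.028],"turn":0}]'
python3 -m inch '[{"claw":0.05,"travel":[0,0,0],"turn":0},{"claw":0.05,"travel":[0,0,0],"turn":0},{"claw":0.05,"travel":[0,0,0],"turn":0},{"claw":0.05,"travel":[0,0,0],"turn":0}]'
python3 -m inch '[{"claw":0.05,"travel":[0,0,0.2],"turn":0},{"claw":0.05,"travel":[0,0,0.45],"turn":0},{"claw":0.05,"travel":[0,0,0.7],"turn":0},{"claw":0.05,"travel":[0,0,0.8],"turn":0},{"claw":0.05,"travel":[0,0,0.8],"turn":0}]'
python3 -m inch '[{"claw":0.05,"travel":[-0.25,0.1,0],"turn":0},{"claw":0.05,"travel":[-0.25,0.1,0],"turn":0},{"claw":0.05,"travel":[-0.25,0.1,0],"turn":0},{"claw":0.05,"travel":[-0.25,0.1,0],"turn":0},{"claw":0.05,"travel":[-0.25,0.1,0],"turn":0}]'
python3 - <<'E'
from h import *
im,c=snap('wrist','w13'); s=get_state();print(s['position'],yaw())
print('@.072');bones(im,c,.072,800,9000,lo=(22,45,120),hi=(42,140,255))
E
```

```text
clock: 28.15
position: [0.5954, -0.0087, 0.071]
ee_rot: [0.0, 0.057, 0.998, 0.0]
contact_force: [0.1, 0.1, 1.9]
width: 0.031
gripper_force: 40.9
clock: 28.55
position: [0.5953, -0.0088, 0.0707]
ee_rot: [0.0, 0.057, 0.998, 0.0]
contact_force: [0.7, 0.2, -0.7]
width: 0.0449
gripper_force: 0.0
clock: 29.05
position: [0.5974, -0.009, 0.2351]
ee_rot: [0.004, 0.057, 0.998, -0.0]
contact_force: [1.2, -0.0, -0.7]
width: 0.0448
gripper_force: 0.0
clock: 29.55
position: [0.5462, 0.0109, 0.2303]
ee_rot: [0.0, 0.057, 0.998, -0.0]
contact_force: [0.0, -0.2, -0.4]
width: 0.045
gripper_force: 0.0
[0.54624019 0.01087493 0.23033288] 173.4089387939191
@.072
px [265.5 253.5] 3137 xy [ 0.594  -0.0096] size [0.0314 0.0796] long axis deg -6.4
px [194.1 246.6] 2317 xy [ 0.5877 -0.0683] size [0.0313 0.0772] long axis deg -6.7
```

```bash
python3 -m inch '[{"claw":0.2,"travel":[0.085,0.72,0],"turn":-0.0945},{"claw":0.2,"travel":[0.085,0.72,0],"turn":-0.0945},{"claw":0.2,"travel":[0.085,0.72,0],"turn":-0.0945},{"claw":0.2,"travel":[0.085,0.72,0],"turn":-0.0945},{"claw":0.2,"travel":[0.085,0.72,0],"turn":-0.0945}]' >/dev/null
python3 -m inch '[{"claw":0.2,"travel":[0.085,0.72,0],"turn":0},{"claw":0.2,"travel":[0.085,0.72,0],"turn":0},{"claw":0.2,"travel":[0.085,0.72,0],"turn":0},{"claw":0.2,"travel":[0.085,0.72,0],"turn":0},{"claw":0.2,"travel":[0.085,0.72,0],"turn":0}]' >/dev/null
python3 -m inch '[{"claw":0.2,"travel":[0,0,0],"turn":0},{"claw":0.2,"travel":[0,0,0],"turn":0}]'
python3 - <<'E'
from h import *
im,c=snap('wrist','w14'); s=get_state();print(s['position'],yaw())
b=bones(im,c,.032,1500,6000)
E
```

```text
clock: 30.8
position: [0.5795, 0.2971, 0.2308]
ee_rot: [0.0, 0.205, 0.979, -0.0]
contact_force: [0.3, -0.1, 1.1]
width: 0.0515
gripper_force: 0.0
[0.57951605 0.29733497 0.23094654] 156.2894464751177
px [304.6 194.5] 2839 xy [0.5951 0.3123] size [0.0312 0.0782] long axis deg -23.5
px [ 36.1 231.8] 4425 xy [0.519  0.0475] size [0.0596 0.1023] long axis deg 82.6
```

```bash
python3 -m inch '[{"claw":0.2,"travel":[0.08,0.073,-0.2],"turn":0},{"claw":0.2,"travel":[0.08,0.073,-0.45],"turn":0},{"claw":0.2,"travel":[0.08,0.073,-0.7],"turn":0},{"claw":0.2,"travel":[0.08,0.073,-0.9],"turn":0},{"claw":0.2,"travel":[0.08,0.073,-0.9],"turn":0}]'
python3 -m inch '[{"claw":0.2,"travel":[0,0,-0.1],"turn":0},{"claw":0.2,"travel":[0,0,-0.1],"turn":0},{"claw":0.2,"travel":[0,0,-0.1],"turn":0}]'
python3 -m inch '[{"claw":-0.4,"travel":[0,0,0],"turn":0},{"claw":-0.4,"travel":[0,0,0],"turn":0},{"claw":-0.4,"travel":[0,0,0],"turn":0},{"claw":-0.4,"travel":[0,0,0],"turn":0},{"claw":-0.4,"travel":[0,0,0],"turn":0}]' 40
python3 -m inch '[{"claw":-0.4,"travel":[0,0,0],"turn":0},{"claw":-0.4,"travel":[0,0,0.2],"turn":0},{"claw":-0.4,"travel":[0,0,0.45],"turn":0},{"claw":-0.4,"travel":[0,0,0.7],"turn":0},{"claw":-0.4,"travel":[0,0,0.8],"turn":0}]'
python3 -m inch '[{"claw":-0.4,"travel":[0.015,-0.65,0],"turn":0.0945},{"claw":-0.4,"travel":[0.015,-0.65,0],"turn":0.0945},{"claw":-0.4,"travel":[0.015,-0.65,0],"turn":0.0945},{"claw":-0.4,"travel":[0.015,-0.65,0],"turn":0.0945},{"claw":-0.4,"travel":[0.015,-0.65,0],"turn":0.0945}]' >/dev/null
python3 -m inch '[{"claw":-0.4,"travel":[0.015,-0.65,0],"turn":0},{"claw":-0.4,"travel":[0.015,-0.65,0],"turn":0},{"claw":-0.4,"travel":[0.015,-0.65,0],"turn":0},{"claw":-0.4,"travel":[0.015,-0.65,0],"turn":0},{"claw":-0.4,"travel":[0.015,-0.65,0],"turn":0}]' >/dev/null
python3 -m inch '[{"claw":-0.4,"travel":[0,0,0],"turn":0},{"claw":-0.4,"travel":[0,0,0],"turn":0},{"claw":-0.4,"travel":[0,0,0],"turn":0}]'
python3 - <<'E'
from h import *
s=get_state();print(s['position'],yaw(), ((np.array([.6016,.0512])-s['position'][:2])/.2).round(4))
E
```

```text
clock: 31.35
position: [0.5909, 0.3108, 0.0448]
ee_rot: [-0.005, 0.205, 0.979, -0.004]
contact_force: [-0.8, 0.6, -0.9]
width: 0.0513
gripper_force: 0.0
clock: 31.65
position: [0.5964, 0.3138, 0.0329]
ee_rot: [0.001, 0.205, 0.979, 0.001]
contact_force: [-0.3, 0.6, 0.3]
width: 0.0517
gripper_force: 0.0
clock: 32.15
position: [0.5966, 0.3142, 0.0332]
ee_rot: [0.002, 0.204, 0.979, 0.001]
contact_force: [0.2, 0.1, 6.6]
width: 0.0311
gripper_force: 42.3
clock: 32.65
position: [0.5974, 0.3149, 0.1973]
ee_rot: [0.004, 0.204, 0.979, 0.003]
contact_force: [0.6, 1.0, -1.0]
width: 0.0311
gripper_force: 41.4
clock: 33.95
position: [0.6012, 0.0552, 0.1907]
ee_rot: [-0.0, 0.056, 0.998, 0.0]
contact_force: [-0.3, 0.2, -1.3]
width: 0.031
gripper_force: 41.3
[0.60120902 0.05518989 0.19067409] 173.52909821015731 [ 0.002  -0.0199]
```

```bash
python3 -m inch '[{"claw":-0.4,"travel":[0.002,-0.02,-0.2],"turn":0},{"claw":-0.4,"travel":[0.002,-0.02,-0.4],"turn":0},{"claw":-0.4,"travel":[0.002,-0.02,-0.47],"turn":0},{"claw":-0.4,"travel":[0.002,-0.02,-0.47],"turn":0}]'
python3 -m inch '[{"claw":-0.4,"travel":[0,0,-0.03],"turn":0},{"claw":-0.4,"travel":[0,0,-0.06],"turn":0},{"claw":-0.4,"travel":[0,0,-0.08],"turn":0},{"claw":-0.4,"travel":[0,0,-0.08],"turn":0},{"claw":-0.4,"travel":[0,0,-0.08],"turn":0}]'
python3 - <<'E'
from h import *
s=get_state();print(s['position'],yaw())
E
```

```text
clock: 34.35
position: [0.5995, 0.0506, 0.0939]
ee_rot: [-0.003, 0.057, 0.998, 0.0]
contact_force: [0.1, 0.0, -0.5]
width: 0.031
gripper_force: 41.3
clock: 34.85
position: [0.6019, 0.0498, 0.0811]
ee_rot: [0.0, 0.057, 0.998, 0.0]
contact_force: [0.5, 0.6, -0.9]
width: 0.0306
gripper_force: 41.3
[0.60191462 0.04981841 0.08113692] 173.42461042255417
```

```bash
python3 -m inch '[{"claw":-0.4,"travel":[0,0.007,-0.02],"turn":0},{"claw":-0.4,"travel":[0,0.007,-0.036],"turn":0},{"claw":-0.4,"travel":[0,0.007,-0.044],"turn":0},{"claw":-0.4,"travel":[0,0.007,-0.044],"turn":0}]'
python3 -m inch '[{"claw":-0.4,"travel":[0,0,-0.008],"turn":0},{"claw":-0.4,"travel":[0,0,-0.008],"turn":0}]'
```

```text
clock: 35.25
position: [0.6018, 0.0513, 0.072]
ee_rot: [0.0, 0.057, 0.998, 0.0]
contact_force: [-0.9, 1.0, 1.5]
width: 0.0313
gripper_force: 41.6
clock: 35.45
position: [0.6018, 0.0514, 0.0705]
ee_rot: [0.0, 0.057, 0.998, 0.0]
contact_force: [-0.4, 1.6, 2.7]
width: 0.031
gripper_force: 41.7
```

```bash
python3 -m inch '[{"claw":0.05,"travel":[0,0,0],"turn":0},{"claw":0.05,"travel":[0,0,0],"turn":0},{"claw":0.05,"travel":[0,0,0],"turn":0},{"claw":0.05,"travel":[0,0,0],"turn":0}]'
python3 -m inch '[{"claw":0.05,"travel":[0,0,0.2],"turn":0},{"claw":0.05,"travel":[0,0,0.45],"turn":0},{"claw":0.05,"travel":[0,0,0.7],"turn":0},{"claw":0.05,"travel":[0,0,0.8],"turn":0},{"claw":0.05,"travel":[0,0,0.8],"turn":0}]'
python3 -m inch '[{"claw":0.05,"travel":[-0.35,-0.2,0.6],"turn":0},{"claw":0.05,"travel":[-0.35,-0.2,0.6],"turn":0},{"claw":0.05,"travel":[-0.35,-0.2,0.6],"turn":0},{"claw":0.05,"travel":[-0.35,-0.2,0.6],"turn":0},{"claw":0.05,"travel":[-0.35,-0.2,0.6],"turn":0}]'
python3 -m inch '[{"claw":0.05,"travel":[0,0,0],"turn":0},{"claw":0.05,"travel":[0,0,0],"turn":0}]'
python3 - <<'E'
from h import *
im,c=snap('wrist','w15'); s=get_state();print(s['position'],yaw())
bones(im,c,.072,800,9000,lo=(22,45,120),hi=(42,140,255))
ct,cs=cam('top'),cam('side'); t=cv2.imread('pics/top0.png'); si=cv2.imread('pics/side0.png')
def dark(im,x0,x1,y0,y1):
    g=im[y0:y1,x0:x1].max(2)<75; k,l,st,ce=cv2.connectedComponentsWithStats(g.astype(np.uint8)); 
    for i in range(1,k):
        if st[i,4]>40: 
            q=np.argwhere(l==i)[:,::-1]+[x0,y0]; print(st[i],cv2.boxPoints(cv2.minAreaRect(q.astype(np.float32))).round(1).tolist(),'minrow',q[q[:,1].argmin()],'L',q[q[:,0].argmin()],'R',q[q[:,0].argmax()])
print('top');dark(t,250,325,98,128); print('side');dark(si,195,245,110,170)
print('hinge',onz(ct,(248,163),.072).round(4),onz(ct,(321.5,166.4),.072).round(4))
E
```

```text
clock: 35.85
position: [0.6016, 0.0512, 0.0702]
ee_rot: [-0.0, 0.057, 0.998, -0.0]
contact_force: [0.4, -0.2, -0.4]
width: 0.045
gripper_force: 0.0
clock: 36.35
position: [0.6038, 0.0512, 0.2347]
ee_rot: [0.004, 0.057, 0.998, 0.0]
contact_force: [0.6, -0.5, -0.2]
width: 0.0447
gripper_force: 0.0
clock: 36.85
position: [0.5313, 0.0111, 0.3498]
ee_rot: [0.0, 0.058, 0.998, 0.0]
contact_force: [-0.3, 0.6, -0.8]
width: 0.045
gripper_force: 0.0
clock: 37.05
position: [0.5315, 0.0116, 0.3478]
ee_rot: [-0.002, 0.057, 0.998, 0.0]
contact_force: [0.3, 0.1, 0.0]
width: 0.0451
gripper_force: 0.0
[0.53156117 0.01156179 0.348109  ] 173.45387286060597
px [271.1 227.4] 1737 xy [ 0.594  -0.0092] size [0.0323 0.0796] long axis deg -6.8
px [322.3 227.2] 1745 xy [0.6009 0.0498] size [0.0335 0.0795] long axis deg -6.6
px [220.5 228.7] 1636 xy [ 0.589  -0.0686] size [0.0314 0.0786] long axis deg -6.6
top
[  0   2  75  26 751] [[249.60000610351562, 103.0999984741211], [323.8999938964844, 99.69999694824219], [325.1000061035156, 124.19999694824219], [250.6999969482422, 127.5999984741211]] minrow [318 100] L [250 104] R [324 101]
side
[ 10  12  29  35 202] [[200.60000610351562, 141.60000610351562], [226.10000610351562, 120.69999694824219], [238.60000610351562, 135.89999389648438], [213.10000610351562, 156.8000030517578]] minrow [226 122] L [205 138] R [233 137]
hinge [0.6669 0.071  0.072 ] [ 0.6491 -0.1101  0.072 ]
```

Run:
```python
from h import *
im=cv2.imread('pics/w15.png'); s,_=snap('side','s15'); t=cv2.imread('pics/top0.png')
s=s[:,:,::-1]
M=np.zeros((600,800,3),np.uint8)
M[:420,:560]=im
M[:360,560:]=cv2.resize(s[105:225,190:270],(240,360),interpolation=cv2.INTER_CUBIC)
M[360:600,560:]=cv2.resize(t[95:175,240:320],(240,240),interpolation=cv2.INTER_CUBIC)
M[420:600,:540]=cv2.resize(im[250:310,190:370],(540,180),interpolation=cv2.INTER_CUBIC)
cv2.imwrite('pics/c15.png',M)
```

```text
(no output)
```

View pics/c15.png

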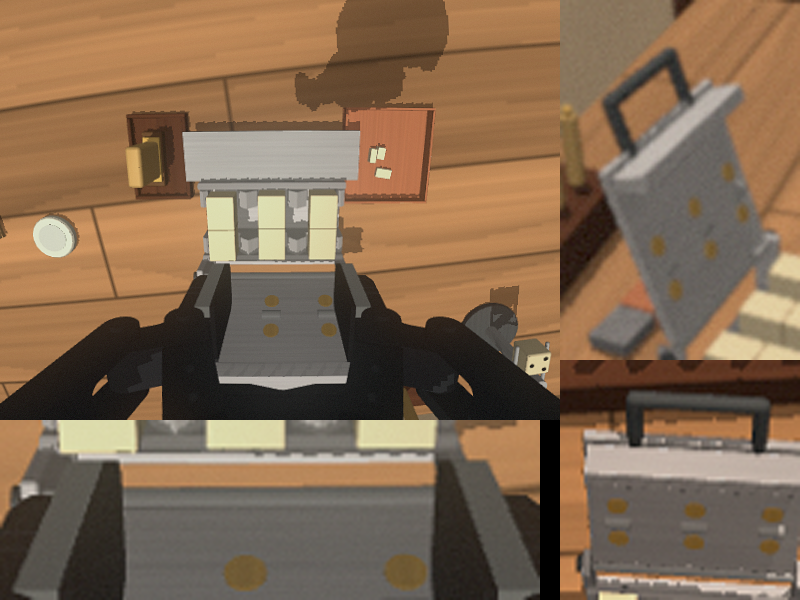

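All three bars lie level in the cradles, the strip is clean and the chips are in the dish. The handle crossbar's ends are at about (206,138) and (227,123) in the side view, and (263,108) and (309,110) in the top view.

Run:
```python
from h import *
ct,cs=cam('top'),cam('side')
a,ea=tri(ct,(264,108),cs,(206.3,138.5)); b,eb=tri(ct,(308.7,109.8),cs,(226.7,122.7)); m=(a+b)/2
print(a.round(4),ea,b.round(4),eb,m.round(4),np.linalg.norm(a-b))
X=np.array([np.cos(np.radians(-6.5)),np.sin(np.radians(-6.5))]);Y=np.array([-X[1],X[0]])
cr=np.array([.5945,-.009])
d=m[:2]-cr; print('handle rel cradle1: x',d@X,'y',d@Y,'z',m[2])
dz=m[2]-.072; print('angle from z',np.degrees(np.arcsin(min(1,dz/.196))),'horiz behind hinge',np.sqrt(max(0,.196**2-dz**2)))
st=get_state(); print(st['position'],yaw())
```

```text
[0.7209 0.0213 0.2583] 0.0006778037675421251 [ 0.7129 -0.073   0.2553] 0.0019092433594883767 [ 0.7169 -0.0258  0.2568] 0.09466423975343079
handle rel cradle1: x 0.12352885785773353 y -0.0028817230233809422 z 0.25680531554050046
angle from z 70.54171309732672 horiz behind hinge 0.06529161774666078
[0.5316927  0.01155219 0.34846231] 173.45448216030235
```

```bash
python3 -m inch '[{"claw":0.2,"travel":[0.31,-0.058,0.04],"turn":-0.1667},{"claw":0.2,"travel":[0.31,-0.058,0.04],"turn":-0.1667},{"claw":0.2,"travel":[0.31,-0.058,0.04],"turn":-0.1667},{"claw":0.2,"travel":[0.31,-0.058,0.04],"turn":-0.1667},{"claw":0.2,"travel":[0.31,-0.058,0.04],"turn":-0.1667}]' >/dev/null
python3 -m inch '[{"claw":0.2,"travel":[0.31,-0.058,0.02],"turn":-0.1667},{"claw":0.2,"travel":[0.31,-0.058,0.02],"turn":-0.1667},{"claw":0.2,"travel":[0.31,-0.058,0.02],"turn":-0.1667},{"claw":0.2,"travel":[0.31,-0.058,0.02],"turn":-0.1667},{"claw":0.2,"travel":[0.31,-0.058,0.02],"turn":-0.1667}]' >/dev/null
python3 -m inch '[{"claw":0.2,"travel":[0.31,-0.058,0],"turn":-0.1667},{"claw":0.2,"travel":[0.31,-0.058,0],"turn":-0.1667},{"claw":0.2,"travel":[0.31,-0.058,0],"turn":-0.1667},{"claw":0.2,"travel":[0.31,-0.058,0],"turn":-0.1667},{"claw":0.2,"travel":[0.31,-0.058,0],"turn":-0.1667}]' >/dev/null
python3 -m inch '[{"claw":0.2,"travel":[0,0,0],"turn":0},{"claw":0.2,"travel":[0,0,0],"turn":0},{"claw":0.2,"travel":[0,0,0],"turn":0}]'
python3 - <<'E'
from h import *
im,c=snap('wrist','w16'); s=get_state();print(s['position'],yaw(),s['qpos'].round(2))
for z in(.256,):
  hsv=im.max(2)
# predicted handle ends in wrist view & darkness around
m=np.array([.7172,-.023]); Y=np.array([.1132,.9936])
for d in(-.045,0,.045): print(proj(c,np.r_[m+d*Y,.257]).round(1))
E
```

```text
clock: 38.95
position: [0.7175, -0.0235, 0.3625]
ee_rot: [0.0, 0.746, 0.666, 0.0]
contact_force: [-0.8, -0.4, 0.4]
width: 0.0512
gripper_force: 0.0
[ 0.71753922 -0.02349899  0.36254302] 83.46442995626514 [-0.13  0.48  0.92 -0.    1.74 -0.02]
[282.1 278.5]
[282.  217.8]
[281.9 150.2]
```

Run:
```python
from h import *
im=cv2.imread('pics/w16.png').max(2).astype(int); c=cam('wrist',get_state())
for r in range(140,300,12): print(r,''.join('#' if im[r,x]<80 else '.' for x in range(200,364,2)))
```

```text
140 ...........................#############..........................................
152 ................................#####......#......................................
164 ...................................#########......................................
176 ...................................#########......................................
188 ...................................#########......................................
200 ...................................#########......................................
212 ...................................#..............................................
224 ..................................................................................
236 ..................................................................................
248 ..................................................................................
260 ..............................######..............................................
272 .......####......................###....................................####......
284 ....########............................................................#######...
296 ..##########...........................................................##########.
```

The dark handle bar shows in columns 270–287, as predicted to within 2 mm. Descending and gripping.

```bash
python3 -m inch '[{"claw":0.2,"travel":[-0.01,0,-0.2],"turn":0},{"claw":0.2,"travel":[-0.01,0,-0.4],"turn":0},{"claw":0.2,"travel":[-0.01,0,-0.51],"turn":0},{"claw":0.2,"travel":[-0.01,0,-0.51],"turn":0},{"claw":0.2,"travel":[-0.01,0,-0.51],"turn":0}]'
python3 -m inch '[{"claw":-0.9,"travel":[0,0,0],"turn":0},{"claw":-0.9,"travel":[0,0,0],"turn":0},{"claw":-0.9,"travel":[0,0,0],"turn":0},{"claw":-0.9,"travel":[0,0,0],"turn":0},{"claw":-0.9,"travel":[0,0,0],"turn":0}]' 30
python3 - <<'E'
from h import *
s=get_state(); print(s['position'],yaw())
X=np.array([np.cos(np.radians(-6.5)),np.sin(np.radians(-6.5))])
p=s['position']; r=.196
cr=np.array([.5945,-.009]); hx=(p[:2]-cr)@X; print('rel x',hx)
for th0 in (1.8,1.85,1.9): print(th0,'hinge',hx+r*np.cos(th0),'z',.072+r*np.sin(th0))
E
```

```text
clock: 39.5
position: [0.7159, -0.0237, 0.2609]
ee_rot: [0.0, 0.746, 0.665, 0.0]
contact_force: [-0.7, 1.0, 0.7]
width: 0.0511
gripper_force: 0.0
clock: 40.0
position: [0.7161, -0.0236, 0.2621]
ee_rot: [0.001, 0.747, 0.665, 0.001]
contact_force: [-0.4, 0.4, 5.5]
width: 0.0108
gripper_force: 29.4
[ 0.7161084 -0.0236129  0.2621136] 83.41885200679677
rel x 0.12248090916320149
1.8 hinge 0.07794929860335642 z 0.26287413565212625
1.85 hinge 0.06846522078559696 z 0.2604099397831588
1.9 hinge 0.05911615405795484 z 0.25747481718673326
```

```bash
python3 -m inch '[{"claw":-0.9,"travel":[-0.065,0.007,0.018],"turn":0},{"claw":-0.9,"travel":[-0.128,0.0145,0.032],"turn":0},{"claw":-0.9,"travel":[-0.128,0.0145,0.032],"turn":0}]'
python3 -m inch '[{"claw":-0.9,"travel":[-0.086,0.01,0.01],"turn":0},{"claw":-0.9,"travel":[-0.173,0.02,0.016],"turn":0},{"claw":-0.9,"travel":[-0.173,0.02,0.016],"turn":0}]'
python3 - <<'E'
from h import *
s=get_state(); print(s['position'],yaw(),s['contact_force'],s['moment'])
im,ct=snap('top','t17'); im2,cs=snap('side','s17')
E
```

```text
clock: 40.3
position: [0.6908, -0.0209, 0.2689]
ee_rot: [0.002, 0.747, 0.665, 0.002]
contact_force: [-0.2, -0.5, 7.3]
width: 0.0109
gripper_force: 31.0
clock: 40.6
position: [0.6549, -0.0169, 0.2718]
ee_rot: [0.001, 0.747, 0.665, 0.0]
contact_force: [-2.9, -1.0, 8.9]
width: 0.0104
gripper_force: 31.6
[ 0.65487114 -0.01693686  0.27176054] 83.41265297376331 [-2.89675249 -1.03430325  8.90217655] [-0.18449792  0.09425264  0.07747907]
```

```bash
python3 -m inch '[{"claw":-0.9,"travel":[-0.09,0.01,-0.004],"turn":0},{"claw":-0.9,"travel":[-0.174,0.02,-0.016],"turn":0},{"claw":-0.9,"travel":[-0.174,0.02,-0.016],"turn":0}]'
python3 -m inch '[{"claw":-0.9,"travel":[-0.09,0.01,-0.022],"turn":0},{"claw":-0.9,"travel":[-0.179,0.02,-0.05],"turn":0},{"claw":-0.9,"travel":[-0.179,0.02,-0.05],"turn":0}]'
python3 - <<'E'
from h import *
s=get_state(); print(s['position'],yaw(),s['moment'])
E
```

```text
clock: 41.0
position: [0.6193, -0.0131, 0.2673]
ee_rot: [-0.0, 0.747, 0.665, -0.001]
contact_force: [-3.8, -1.1, 7.7]
width: 0.0108
gripper_force: 32.1
clock: 41.3
position: [0.5827, -0.009, 0.256]
ee_rot: [-0.001, 0.747, 0.665, -0.002]
contact_force: [-4.5, -2.4, 2.0]
width: 0.0112
gripper_force: 31.9
[ 0.58270024 -0.00903212  0.25600489] 83.41177674722448 [-0.388067    0.61724524  0.04314367]
```

```bash
python3 -m inch '[{"claw":-0.9,"travel":[-0.09,0.01,-0.043],"turn":0},{"claw":-0.9,"travel":[-0.173,0.02,-0.089],"turn":0},{"claw":-0.9,"travel":[-0.25,0.028,-0.146],"turn":0},{"claw":-0.9,"travel":[-0.326,0.037,-0.21],"turn":0},{"claw":-0.9,"travel":[-0.326,0.037,-0.21],"turn":0}]'
python3 - <<'E'
from h import *
s=get_state(); print(s['position'],yaw(),s['contact_force'],s['moment'])
im,c=snap('wrist','w18')
m=im.max(2)
for r in range(100,300,14): print(r,''.join('#' if m[r,x]<80 else '.' for x in range(200,364,2)))
E
```

```text
clock: 41.8
position: [0.5186, -0.0019, 0.2123]
ee_rot: [-0.001, 0.747, 0.665, -0.002]
contact_force: [1.1, -4.4, -8.1]
width: 0.011
gripper_force: 31.6
[ 0.51857414 -0.00191784  0.21231417] 83.41582123839004 [ 1.14941123 -4.36163202 -8.10674663] [-0.6045278  -0.22999941  0.02554366]
100 ..................................................................................
114 ..................................................................................
128 ..................................................................................
142 ..................................................................................
156 ..................................................................................
170 .....................................##########################.####.##...........
184 .................................##########...#.######.........##########.........
198 .................................################.................................
212 .................................################.................................
226 .................................#################................................
240 .................................################.................................
254 ..................................###############.................................
268 .................................##################...............................
282 ..................########......###################.......########................
296 ...............#########.......#####################.......########...............
```

```bash
python3 -m inch '[{"claw":-0.9,"travel":[-0.063,0.0,-0.09],"turn":0},{"claw":-0.9,"travel":[-0.125,0.006,-0.165],"turn":0},{"claw":-0.9,"travel":[-0.125,0.006,-0.165],"turn":0}]'
python3 -m inch '[{"claw":-0.9,"travel":[-0.05,0.005,-0.085],"turn":0},{"claw":-0.9,"travel":[-0.093,0.01,-0.172],"turn":0},{"claw":-0.9,"travel":[-0.093,0.01,-0.172],"turn":0}]'
python3 - <<'E'
from h import *
s=get_state(); print(s['position'],yaw(),s['contact_force'],s['moment'])
E
```

```text
clock: 42.15
position: [0.4932, 0.0008, 0.1799]
ee_rot: [-0.002, 0.747, 0.665, -0.001]
contact_force: [0.1, 1.3, -5.7]
width: 0.0108
gripper_force: 32.3
clock: 42.45
position: [0.4759, 0.0026, 0.1461]
ee_rot: [-0.001, 0.747, 0.665, -0.0]
contact_force: [1.1, 1.6, -5.8]
width: 0.0105
gripper_force: 32.6
[0.4759354  0.00261173 0.14611798] 83.38409584773541 [ 1.08440048  1.56298303 -5.83418201] [ 0.19331786 -0.1207418   0.06396492]
```

```bash
python3 -m inch '[{"claw":-0.9,"travel":[-0.036,0.004,-0.095],"turn":0},{"claw":-0.9,"travel":[-0.058,0.006,-0.187],"turn":0},{"claw":-0.9,"travel":[-0.058,0.006,-0.187],"turn":0}]'
python3 -m inch '[{"claw":-0.9,"travel":[-0.012,0.001,-0.06],"turn":0},{"claw":-0.9,"travel":[-0.017,0.002,-0.12],"turn":0},{"claw":-0.9,"travel":[-0.017,0.002,-0.12],"turn":0}]'
python3 -m inch '[{"claw":-0.9,"travel":[-0.002,0,-0.03],"turn":0},{"claw":-0.9,"travel":[-0.002,0,-0.05],"turn":0},{"claw":-0.9,"travel":[-0.002,0,-0.05],"turn":0}]'
python3 - <<'E'
from h import *
s=get_state(); print(s['position'],yaw(),s['contact_force'],s['moment'])
E
```

```text
clock: 42.75
position: [0.4654, 0.0037, 0.1093]
ee_rot: [-0.001, 0.747, 0.665, 0.0]
contact_force: [2.4, 2.4, -6.1]
width: 0.0106
gripper_force: 33.2
clock: 43.05
position: [0.4624, 0.004, 0.0863]
ee_rot: [-0.0, 0.747, 0.665, 0.001]
contact_force: [2.0, 2.5, -1.7]
width: 0.0107
gripper_force: 33.6
clock: 43.35
position: [0.4619, 0.0039, 0.0763]
ee_rot: [0.0, 0.747, 0.665, 0.001]
contact_force: [1.7, 5.1, 0.2]
width: 0.0108
gripper_force: 34.0
[0.46192269 0.00392193 0.07628158] 83.36770643983229 [1.67901607 5.09534645 0.15318647] [ 0.74295258 -0.48457155  0.06027851]
```

```bash
for i in 1 2; do python3 -m inch '[{"claw":-0.9,"travel":[0,-0.002,-0.012],"turn":0},{"claw":-0.9,"travel":[0,-0.002,-0.012],"turn":0}]'; done
```

```text
clock: 43.55
position: [0.4619, 0.0039, 0.074]
ee_rot: [0.0, 0.747, 0.665, 0.001]
contact_force: [2.1, 7.6, 1.3]
width: 0.0106
gripper_force: 34.2
clock: 43.75
position: [0.4619, 0.0039, 0.0717]
ee_rot: [-0.0, 0.747, 0.665, 0.002]
contact_force: [2.4, 8.8, 3.1]
width: 0.011
gripper_force: 34.3
```

```bash
for i in 1 2; do python3 -m inch '[{"claw":-0.9,"travel":[0,-0.002,-0.012],"turn":0},{"claw":-0.9,"travel":[0,-0.002,-0.012],"turn":0}]'; done
```

```text
clock: 43.95
position: [0.4619, 0.0038, 0.0711]
ee_rot: [-0.0, 0.747, 0.665, 0.002]
contact_force: [-1.6, 9.2, 20.5]
width: 0.0108
gripper_force: 36.1
clock: 44.15
position: [0.4618, 0.0036, 0.0704]
ee_rot: [0.0, 0.747, 0.665, 0.002]
contact_force: [-6.1, 10.5, 34.8]
width: 0.0107
gripper_force: 37.9
```

```bash
python3 -m inch '[{"claw":-0.4,"travel":[0,0,0],"turn":0},{"claw":-0.4,"travel":[0,0,0],"turn":0},{"claw":-0.4,"travel":[0,0,0],"turn":0},{"claw":-0.4,"travel":[0,0,0],"turn":0}]'
python3 -m inch '[{"claw":-0.4,"travel":[0,0,0.1],"turn":0},{"claw":-0.4,"travel":[0,0,0.25],"turn":0},{"claw":-0.4,"travel":[0,0,0.25],"turn":0},{"claw":-1,"travel":[0,0,0.25],"turn":0},{"claw":-1,"travel":[0,0,0.25],"turn":0}]'
python3 -m inch '[{"claw":-1,"travel":[0,0,0],"turn":0},{"claw":-1,"travel":[0,0,0],"turn":0},{"claw":-1,"travel":[0,0,-0.05],"turn":0},{"claw":-1,"travel":[0,0,-0.08],"turn":0},{"claw":-1,"travel":[0,0,-0.08],"turn":0}]'
```

```text
clock: 44.55
position: [0.4603, 0.0016, 0.0658]
ee_rot: [-0.0, 0.747, 0.665, -0.001]
contact_force: [-0.0, 0.8, -0.1]
width: 0.0252
gripper_force: 0.0
clock: 45.05
position: [0.4597, 0.0019, 0.1153]
ee_rot: [-0.001, 0.747, 0.665, -0.001]
contact_force: [-0.6, -0.3, -0.3]
width: 0.0001
gripper_force: 0.0
clock: 45.55
position: [0.4595, 0.0021, 0.0989]
ee_rot: [-0.001, 0.747, 0.665, -0.001]
contact_force: [-0.2, 0.5, -0.3]
width: -0.0002
gripper_force: 0.0
```

```bash
python3 -m inch '[{"claw":-1,"travel":[0.01,0,-0.006],"turn":0},{"claw":-1,"travel":[0.01,0,-0.012],"turn":0}]';  python3 -m inch '[{"claw":-1,"travel":[0,0,-0.008],"turn":0},{"claw":-1,"travel":[0,0,-0.008],"turn":0}]'
```

```text
clock: 45.75
position: [0.4632, 0.0019, 0.0979]
ee_rot: [0.0, 0.747, 0.665, 0.0]
contact_force: [-0.3, 0.1, -1.2]
width: -0.0001
gripper_force: 0.0
clock: 45.95
position: [0.4631, 0.0019, 0.0969]
ee_rot: [0.0, 0.747, 0.665, 0.0]
contact_force: [-0.2, 0.5, 3.0]
width: -0.0002
gripper_force: 1.7
```

```bash
python3 -m inch '[{"claw":-1,"travel":[0,0,-0.008],"turn":0},{"claw":-1,"travel":[0,0,-0.008],"turn":0}]';  python3 -m inch '[{"claw":-1,"travel":[0,0,-0.006],"turn":0},{"claw":-1,"travel":[0,0,-0.006],"turn":0}]'
```

```text
clock: 46.15
position: [0.4632, 0.0019, 0.0967]
ee_rot: [0.001, 0.747, 0.665, 0.001]
contact_force: [-4.4, 0.4, 16.7]
width: -0.0001
gripper_force: 7.7
clock: 46.35
position: [0.4632, 0.0019, 0.0965]
ee_rot: [0.001, 0.747, 0.665, 0.001]
contact_force: [-5.9, -0.2, 23.9]
width: -0.0
gripper_force: 12.0
```

The leaf is on a hard stop at exactly the shut height: handle top at 78 mm, so its centre is at 72 mm. Retreating, then a numeric check.

```bash
python3 -m inch '[{"claw":-1,"travel":[0,0,0.2],"turn":0},{"claw":-1,"travel":[0,0,0.45],"turn":0},{"claw":-1,"travel":[0,0,0.7],"turn":0},{"claw":-1,"travel":[0,0,0.9],"turn":0},{"claw":-1,"travel":[0,0,0.9],"turn":0}]'
python3 -m inch '[{"claw":-1,"travel":[-0.6,-0.3,0.1],"turn":0},{"claw":-1,"travel":[-0.6,-0.3,0.1],"turn":0},{"claw":-1,"travel":[-0.6,-0.3,0.1],"turn":0},{"claw":-1,"travel":[-0.6,-0.3,0.1],"turn":0},{"claw":-1,"travel":[-0.6,-0.3,0.1],"turn":0}]'
python3 - <<'E'
from h import *
im,ct=snap('top','t20'); s2,cs=snap('side','s20'); a=cv2.imread('pics/top0.png')[:,:,::-1]; b=cv2.imread('pics/side0.png')[:,:,::-1]
for n,p,q in(('top',im,a),('side',s2,b)):
    d=(np.abs(p.astype(int)-q).max(2)>45).astype(np.uint8); d=cv2.morphologyEx(d,cv2.MORPH_OPEN,np.ones((3,3)))
    k,l,st,ce=cv2.connectedComponentsWithStats(d); print(n,[(st[i,:4].tolist(),int(st[i,4])) for i in range(1,k) if st[i,4]>25])
# handle height from both views
def dk(im,x0,x1,y0,y1):
    m=im[y0:y1,x0:x1].max(2)<70; ys,xs=np.nonzero(m); return len(xs),(xs.mean()+x0,ys.mean()+y0) if len(xs) else None
h=np.array([.4625,.003]); Y=np.array([.1132,.9936])
for n,c,i in(('top',ct,im),('side',cs,s2)):
    for d in(-.045,.045):
        u=proj(c,np.r_[h+d*Y,.072]); x,y=u.astype(int); print(n,d,u.round(1)); 
    u=proj(c,np.r_[h,.072]); x,y=u.astype(int); print(u.round(1),[''.join('#' if i[r,cc].max()<75 else '.' for cc in range(x-26,x+27)) for r in range(y-5,y+6,2)])
E
```

```text
clock: 46.85
position: [0.466, 0.0015, 0.2796]
ee_rot: [0.005, 0.747, 0.665, 0.004]
contact_force: [0.5, -0.6, 0.2]
width: -0.0001
gripper_force: 0.0
clock: 47.35
position: [0.3423, -0.0581, 0.2932]
ee_rot: [0.0, 0.747, 0.665, 0.0]
contact_force: [0.5, 0.1, 0.6]
width: 0.0003
gripper_force: 0.0
top [([263, 106, 33, 4], 101), ([248, 112, 76, 46], 2301), ([251, 157, 68, 13], 505), ([250, 168, 68, 35], 1058), ([237, 172, 9, 14], 86), ([255, 176, 8, 8], 58), ([246, 182, 6, 17], 63), ([145, 184, 25, 31], 449), ([253, 191, 9, 9], 69), ([248, 199, 54, 16], 375), ([448, 201, 23, 35], 521), ([223, 204, 256, 216], 14338), ([221, 210, 8, 7], 47), ([224, 219, 9, 9], 62), ([306, 224, 6, 11], 48), ([407, 231, 20, 37], 613), ([140, 250, 21, 37], 483), ([279, 309, 10, 16], 105), ([275, 326, 14, 15], 172), ([403, 327, 110, 93], 7160), ([270, 350, 69, 36], 2042), ([339, 350, 12, 27], 195), ([541, 351, 19, 21], 326), ([239, 354, 29, 52], 513), ([519, 354, 17, 14], 142), ([217, 370, 10, 19], 115), ([228, 370, 10, 18], 147), ([255, 385, 86, 35], 1915), ([197, 390, 37, 30], 440), ([231, 390, 6, 7], 34), (
[... 1243 characters left out ...]
.....', '.....##..#######............#####.#..................', '.....##...................######...#.................', '.......#########################...................##', '..........................#####.#....................', '.........................#####...#...................']
side -0.045 [323.4 210. ]
side 0.045 [311.6 232. ]
[317.7 220.6] ['...........................###.#######...............', '..............................#######................', '............................##.......................', '..........................####.......................', '..........................###........................', '.......................#.###.........................']
```

```bash
python3 -c "
from rig import ticket
print(ticket.sign_off())"
```

```text
the job is handed in; nothing more can be done
None
```

The job is handed in: the one drilled bar is in the box, all three chips are in the dish, the scraper is back in its tray, all three undrilled bars are in the cradles, and the leaf is shut on a hard stop at its 72 mm handle height (hand-in gave no verdict).

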